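# Pull the drip tray out from behind the jar and ramekin

## Task

Move the glass jar and the white ramekin that block the front of the warming plate aside onto the wooden board, then draw the drip tray straight out of its slot, keeping it level, and set it down flat in the middle of the black trivet. Then put the jar and the ramekin back upright in the middle of the same coasters they came from, without knocking the colander or the rolling pin.

Things in the scene. Friction and masses are not known exactly. Their poses are not given: they have to be found in the camera images.
- jar_mid (a point): Closed clear-glass jar with brown dried limes inside, upright cylinder 60 mm diameter, 80 mm high over its clamp lid (orange rubber disc under it, seen from above as pale orange; thin wire clamp); grip its sides, any direction. Loose, about 0.3 kg. Point: its centre, half-way up (40 mm above its underside), z up. Stands on one of the two coasters.
- ramekin_mid (a point): White ceramic ramekin, upright straight-sided open cup 65 mm diameter, 46 mm high, wall 4 mm. Loose, about 0.16 kg. Point: its centre, half-way up (23 mm above its underside), z up. Stands on the other coaster.
- tray_mid (a point): Loose aluminium drip tray, 0.26 kg: shallow pan 130 (x) by 100 (y) by 18 mm high, black block pull in front. Point: pan centre, 9 mm above its underside; +x runs from the pull into the slot. Pull: 26 (x) by 24 (y) by 36 mm high, its centre 93 mm in -x from the point and 13 mm above it; grip it across y. At the start the pan is wholly in the slot, level, and only the pull sticks out.
- warmer: Fixed low steel warming plate, black top, 200 (x) by 260 (y) by 58 mm high. Origin: centre of its underside; the front with the slot (and a small dial) is its -x side. Slot: level channel along x, 104 mm wide, 19.5 mm high, floor 14 mm above the table; play 2 mm each side of the tray, 1.5 mm above. The tray comes free after about 135 mm along the warmer's -x, passing over the coasters.
- coaster_l: Flat round cork coaster, fixed, 88 mm diameter, 4 mm thick, in front of the warmer, on its +y half. Origin: centre of its underside. The jar or the ramekin stands in its middle at the start.
- coaster_r: Flat round cork coaster, same as the other, on the warmer's -y half. Origin: centre of its underside.
- board: Empty rectangular wooden board, fixed, 250 mm (x) by 150 mm (y), 15 mm thick, to the left or right of the warmer. Origin: centre of its underside. The side area for the jar and the ramekin.
- trivet: Round black silicone trivet, fixed, 170 mm diameter, 6 mm thick, on the other side from the board. Origin: centre of its underside.
- colander: Bystander: empty pink plastic colander, loose, 160 mm across the rim (204 mm over the handles, along its x), 85 mm high. Origin: centre of its underside.
- rolling_pin: Bystander: wooden rolling pin, loose, lying along its y axis, 40 mm diameter, 280 mm long, plain without handles. Origin: at the table under its middle.
Mind the look-alikes: they are no part of the job. Of the things that look like the part that bears tray_mid, the smaller one is meant.

How it is judged:
On the way, in this order (a step that is already met when the one before it is completed fails the run):
1. the jar and the ramekin both stand released on the wooden board while the drip tray is still in its slot (x of jar_mid in the frame of board between -0.115 and 0.115 m and y of jar_mid in the frame of board between -0.065 and 0.065 m and z of jar_mid in the frame of board between 0.049 and 0.061 m and angle between each of jar_mid, ramekin_mid's own z axis and vertical below 0.15 rad and x of ramekin_mid in the frame of board between -0.115 and 0.115 m and y of ramekin_mid in the frame of board between -0.065 and 0.065 m and z of ramekin_mid in the frame of board between 0.032 and 0.044 m and contact force between the fingers and jar below 0.1 N and contact force between the fingers and ramekin below 0.1 N and distance of tray_mid from where it was at the start of the episode below 0.02 m), for 0.2 s.
2. the drip tray lies flat and released in the middle of the trivet while the jar and the ramekin still stand on the board (horizontal distance between tray_mid and trivet below 0.015 m and angle between tray_mid's own z axis and vertical below 0.08 rad and z of tray_mid in the frame of trivet between 0.011 and 0.02 m and contact force between the fingers and tray below 0.1 N and x of jar_mid in the frame of board between -0.115 and 0.115 m and y of jar_mid in the frame of board between -0.065 and 0.065 m and z of jar_mid in the frame of board between 0.049 and 0.061 m and angle between each of jar_mid, ramekin_mid's own z axis and vertical below 0.15 rad and x of ramekin_mid in the frame of board between -0.115 and 0.115 m and y of ramekin_mid in the frame of board between -0.065 and 0.065 m and z of ramekin_mid in the frame of board between 0.032 and 0.044 m), for 0.2 s.
At the end, for the whole second after the job is handed in: Tray flat on the trivet, pan centre within 15 mm of the trivet's centre; jar and ramekin upright on the coasters they came from, each within 15 mm of where it started; all released and at rest; colander and rolling pin within 20 mm of their starts (horizontal distance between tray_mid and trivet below 0.015 m and angle between tray_mid's own z axis and vertical below 0.08 rad and z of tray_mid in the frame of trivet between 0.011 and 0.02 m and distance of each of jar_mid, ramekin_mid from where it was at the start of the episode below 0.015 m and angle between each of jar_mid, ramekin_mid's own z axis and vertical below 0.15 rad and contact force between the fingers and tray below 0.1 N and linear speed of each of tray, jar, ramekin below 0.02 m/s and angular speed of each of tray, jar, ramekin below 0.3 rad/s and contact force between the fingers and jar below 0.1 N and contact force between the fingers and ramekin below 0.1 N and distance of each of colander, rolling_pin from where it was at the start of the episode below 0.02 m); the robot touches nothing.
It fails at once if the drip tray is tilted more than about 20 degrees (angle between tray_mid's own z axis and vertical above 0.35 rad).
It fails at once if the colander is knocked more than 30 mm away (distance of colander from where it was at the start of the episode above 0.03 m).
It fails at once if the rolling pin is knocked more than 30 mm away (distance of rolling_pin from where it was at the start of the episode above 0.03 m).
It also fails if it takes over 134 s, if anything falls off the work surface, if the arm or the gripper's body presses on something with over 40 N, if the wrist force passes 120 N, or if a joint passes its speed limit or range.

## Robot

A 6-joint arm with a two-finger parallel gripper is mounted at the origin on the work surface. World frame = base frame: x ahead of the robot, y to its left, z up, the work surface at z = 0. Lengths are in m, angles in rad, forces in N, time in s.
With the tool pointing down it reaches from about 0.3 to 0.875 m from the base axis. Payload 6.4 kg.
Tool frame: the origin (TCP) lies at the very end of the fingers, on their centre line; the grasp point (between the pads) lies 19 mm behind it (ctrl.grip_point_offset is the z of the grasp point in the tool frame, in m); z points along the fingers, y is the direction in which the jaws open and shut (so a half turn about z gives the same grasp; the last joint's range is limited). The gripper opens to 85 mm and grips with 20 to 120 N. Pads are 22 mm wide; open, the fingers measure 114 mm over their backs; the gripper's body (76 mm by 85 mm) begins 54 mm behind the grasp point. The pads swing forward as they close: fully open they stand 13 mm farther back than shut.
Start: joints at [1.078, 0.181, 1.607, -0, 1.354, -0.206], TCP at [0.163, 0.552, 0.231] pointing down, gripper open.
Joint ranges: [-2.99, 2.99], [-0.89, 2.07], [0.3, 2.58], [-1.14, 4.28], [0, 2.63], [-3.12, 3.12]. Speed limits (rad/s): [2.57, 2.57, 3.01, 3.14, 3.14, 3.14].

## Interface

Orientations are given as a unit quaternion [w, x, y, z].
In Python, from bench import status, cams, ctrl gives the robot as it stands.
- The arm moves only by the shell command python3 -m handwheel 'ROWS'. ROWS is JSON, a list of rows, each an object with "grip": the finger opening in cm, from 0 to 8.54; "linear": the shift along the tool's x, y, z in cm, a list of three; "rotation": the turn, a rotation vector about the tool's x, y, z in degrees, a list of three. A call has 1 to 12 rows; each row is the pose to reach, as a shift and turn from the pose commanded when the call began, along the tool's axes at that moment; what a row does not reach only later rows make up. A row lasts 1/12 s, in which the tool goes at most 41.7 mm and 7.16 degrees, less where a joint would pass 70% of its speed; a pose out of reach is approached as far as the arm can. A call with a gripper value outside its range is refused whole. The fingers move at their own pace and stop on an object; the grip force is fixed at half the most. Time passes only in rows, so rows that repeat a pose let the fingers close. It gives the time, the measured TCP pose, the force and the opening at its end, in the units of the state.
- status.get_obs(): the state, without advancing time (a new reading comes with each control period).
- cams.camera(name): name is "scene" or "side" or "wrist"; returns the picture (480x640x3 uint8, red, green, blue); there is no depth.
- cams.camera_info(name): a dict with "fovy" (degrees; the focal length in pixels is half the picture's height over the tangent of half this angle, whatever the lens; pixels are square), "cx", "cy" (the principal point, pixels), "world_from_camera" (4x4, takes a point from camera to world coordinates); the wrist camera has in their place "mount" (4x4, takes a point from camera to tool coordinates, whose origin is the TCP and whose axes are the flange's). Camera axes: x right, y down, z forward; pixel columns grow to the right and rows downward; lengths in m; the calibration is good to about 2 mm. The wrist camera is an equidistant fisheye: a pixel r from the principal point sees the ray r / f radians off the axis. A picture is of the moment at which its call begins: read the wrist's pose just before it. camera_info takes no time and is no camera call.
- ctrl.hand_in(): hands the job in, once; it reports no verdict.
The state is a dict: "time_s": time; "q": joint angles; "dq": joint speeds; "joint_efforts": joint torques, N m; "eef_pos": TCP position; "eef_rot": TCP orientation; "wrist_force": force on the tool from outside, world axes, zero at the start; "torque": the same for the moment, N m; "opening": opening from 0.0 (shut) to 1.0 (fully open).
Only numpy, scipy, OpenCV 4.12 (cv2) and the standard library are available. Lean on these libraries where they do the work, as an engineer would, in place of code of your own. Each camera call takes 0.05 s, during which the arm holds its last target.

## Working session

There is one attempt and no reset: what is moved stays moved. The work goes in short steps, Python scripts to look and compute and a shell command to move; the robot and the scene stay as the last step left them, time stands still between calls to the robot, and variables do not carry over. Pictures are saved under pics/ and viewed, and the job is handed in when it is done.

```bash
mkdir -p pics; ls; python3 - <<'E'
from bench import status,cams,ctrl
import cv2,numpy as np
print(status.get_obs(), ctrl.grip_point_offset)
for n in ["scene","side","wrist"]:
    im=cams.camera(n); cv2.imwrite(f"pics/{n}0.png",im[:,:,::-1]); 
    np.set_printoptions(precision=4,suppress=True)
    print(n,cams.camera_info(n))
E
```

```text
pics
{'time_s': 0.0, 'q': array([ 1.07767574e+00,  1.81564668e-01,  1.60801373e+00, -5.97885501e-06,
        1.35379277e+00, -2.06325852e-01]), 'dq': array([-5.06346659e-05,  1.38311046e-03, -2.07029217e-04,  1.16981747e-03,
       -7.66766371e-04,  9.90711403e-04]), 'joint_efforts': array([-2.09572725e-03, -4.44862962e+01, -3.51339233e+01, -5.57696094e-04,
        9.28847061e-03,  4.38511393e-05]), 'eef_pos': array([0.16238625, 0.55101469, 0.2303681 ]), 'eef_rot': array([-3.01950492e-04,  1.42905736e-01,  9.89735904e-01, -8.36426820e-04]), 'wrist_force': array([-0.55451697, -0.57945757,  0.29885253]), 'torque': array([ 0.01561116,  0.04838179, -0.00177268]), 'opening': 0.9997985723899113} -0.0187
scene {'fovy': 56.95360925088919, 'cx': 320.69250249041676, 'cy': 233.98257013749992, 'world_from_camera': array([[ 0.6503,  0.6528, -0.3886,  0.9929],
       [ 0.7597, -0.5636,  0.3244, -0.2705],
       [-0.0073, -0.5062, -0.8624,  1.0006],
       [ 0.    ,  0.    ,  0.    ,  1.    ]])}
side {'fovy': 48.3254051120475, 'cx': 324.70665712161485, 'cy': 246.69183569855485, 'world_from_camera': array([[-0.9978, -0.0488,  0.044 ,  0.5346],
       [-0.0648,  0.6193, -0.7825,  1.0182],
       [ 0.0109, -0.7836, -0.6211,  0.8093],
       [ 0.    ,  0.    ,  0.    ,  1.    ]])}
wrist {'fovy': 65.70646984690485, 'cx': 320.61506752875744, 'cy': 241.1327384426434, 'mount': array([[-0.0002, -0.9514, -0.3078,  0.0793],
       [ 1.    , -0.0002, -0.    , -0.0001],
       [-0.0001, -0.3078,  0.9514, -0.1429],
       [ 0.    ,  0.    ,  0.    ,  1.    ]])}
```

View pics/scene0.png

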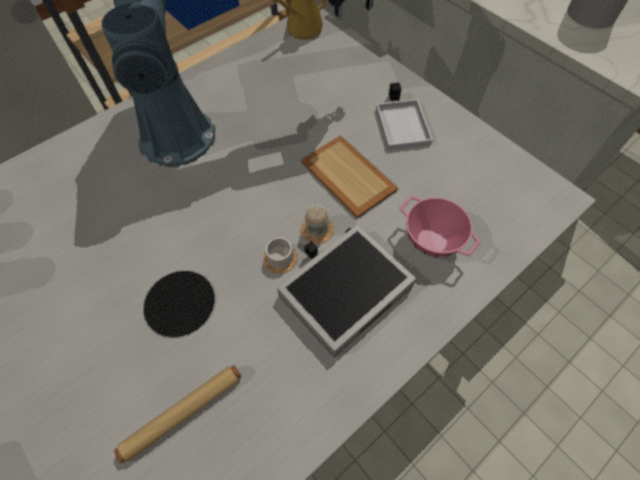

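View pics/side0.png

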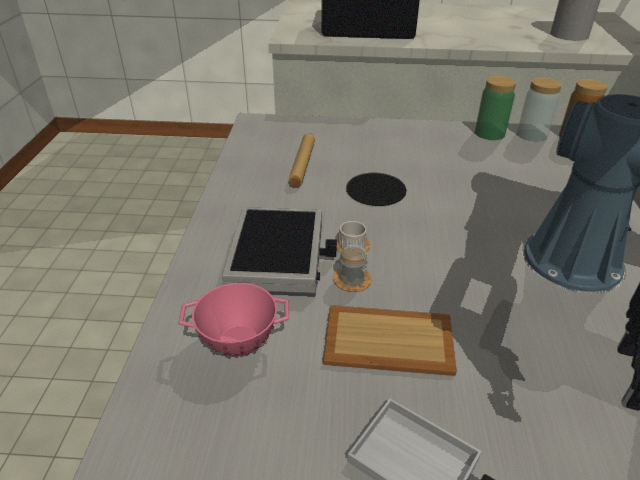

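View pics/wrist0.png

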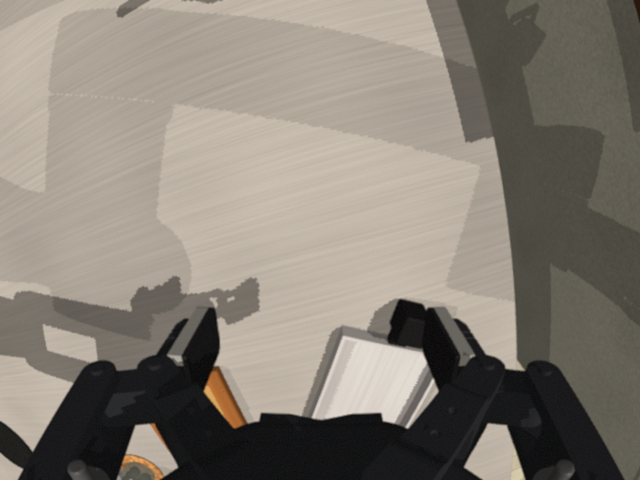

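```bash
cat > h.py <<'E'
import numpy as np,cv2
from bench import status,cams,ctrl
from scipy.spatial.transform import Rotation as R
np.set_printoptions(precision=4,suppress=True)
def tool():
    o=status.get_obs(); q=o['eef_rot']; return o['eef_pos'],R.from_quat([q[1],q[2],q[3],q[0]])
def ray(n,u,v,pose=None):
    c=cams.camera_info(n); f=240/np.tan(np.radians(c['fovy'])/2)
    x,y=u-c['cx'],v-c['cy']
    if n=='wrist':
        r=np.hypot(x,y); t=r/f; s=np.sin(t)/max(r,1e-9); d=np.array([x*s,y*s,np.cos(t)])
        p,Rt=pose or tool(); M=c['mount']
        return p+Rt.apply(M[:3,3]), Rt.apply(M[:3,:3]@d)
    d=np.array([x/f,y/f,1.]); M=c['world_from_camera']; return M[:3,3],M[:3,:3]@d
def on(n,u,v,z,pose=None):
    o,d=ray(n,u,v,pose); return o+d*(z-o[2])/d[2]
def proj(n,P,pose=None):
    c=cams.camera_info(n); f=240/np.tan(np.radians(c['fovy'])/2)
    if n=='wrist':
        p,Rt=pose or tool(); M=c['mount']; P=Rt.inv().apply(np.array(P)-p)
    else: M=c['world_from_camera']
    q=M[:3,:3].T@(np.array(P)-M[:3,3])
    if n=='wrist':
        r=np.hypot(q[0],q[1]);t=np.arctan2(r,q[2]);return np.array([c['cx']+f*t*q[0]/r,c['cy']+f*t*q[1]/r])
    return np.array([c['cx']+f*q[0]/q[2],c['cy']+f*q[1]/q[2]])
def snap(n,name):
    pose=tool(); im=cams.camera(n)[:,:,::-1].copy(); cv2.imwrite(f'pics/{name}.png',im); return im,pose
def tri(a,b):
    A=[];B=[]
    M=np.zeros((3,3));w=np.zeros(3)
    for o,d in (a,b):
        d=d/np.linalg.norm(d);P=np.eye(3)-np.outer(d,d);M+=P;w+=P@o
    return np.linalg.solve(M,w)
def crop(im,x0,y0,x1,y1,k,name): cv2.imwrite(f'pics/{name}.png',cv2.resize(im[y0:y1,x0:x1],None,fx=k,fy=k,interpolation=cv2.INTER_CUBIC))
def move(dP,Rt=None):
    """world shift -> tool axes cm"""
    p,Rr=tool(); return (Rr.inv().apply(dP)*100)
E
python3 - <<'E'
from h import *
im=cv2.imread('pics/scene0.png'); crop(im,240,190,420,350,4,'s_c1'); 
im=cv2.imread('pics/side0.png'); crop(im,210,190,410,310,4,'d_c1')
for n,u,v in [('scene',179,302),('side',376.5,189)]: print('trivet',on(n,u,v,.006))
for p in [(341,137),(396,186),(357,215),(302,168)]: print('board',on('scene',*p,.015))
for p in [(331,308),(454,316),(454,372),(325,364)]: print('boardside',on('side',*p,.015))
for p in [(357,229),(413,277),(335,348),(279,292)]: print('warmer',on('scene',*p,.058))
for p in [(240,209),(322,210),(317,282),(230,276)]: print('warmerside',on('side',*p,.058))
for p in [(279,258),(317,231)]: print('coaster',on('scene',*p,.004))
E
```

```text
trivet [ 0.4664 -0.2764  0.006 ]
trivet [ 0.4636 -0.2651  0.006 ]
board [0.335  0.3625 0.015 ]
board [0.5679 0.3569 0.015 ]
board [0.5674 0.2109 0.015 ]
board [0.3496 0.2011 0.015 ]
boardside [0.5644 0.2222 0.015 ]
boardside [0.3101 0.2262 0.015 ]
boardside [0.328  0.3714 0.015 ]
boardside [0.5674 0.3704 0.015 ]
warmer [0.6162 0.1617 0.058 ]
warmer [0.7973 0.1714 0.058 ]
warmer [ 0.8037 -0.0771  0.058 ]
warmer [ 0.6229 -0.0888  0.058 ]
warmerside [ 0.8065 -0.0617  0.058 ]
warmerside [ 0.604  -0.0737  0.058 ]
warmerside [0.5962 0.1913 0.058 ]
warmerside [0.7805 0.1867 0.058 ]
coaster [ 0.5284 -0.0214  0.004 ]
coaster [0.5306 0.1029 0.004 ]
```

```bash
python3 - <<'E'
from h import *
def comps(n,lo,hi,z,amin=60):
    im=cv2.imread(f'pics/{n}0.png'); m=cv2.inRange(cv2.cvtColor(im,cv2.COLOR_BGR2HSV),lo,hi)
    k,l,s,c=cv2.connectedComponentsWithStats(m)
    for i in range(1,k):
        if s[i,4]>amin: print(n,s[i],c[i].round(1),on(n,*c[i],z))
print('orange');comps('scene',(8,110,120),(20,255,255),.004)
comps('side',(8,110,120),(20,255,255),.004)
print('black');comps('scene',(0,0,0),(180,255,45),.006,200);comps('side',(0,0,0),(180,255,45),.006,200)
E
```

```text
orange
scene [ 311  137   86   78 2075] [351.9 175.3] [0.4554 0.2965 0.004 ]
scene [322 222  11  20  84] [328.2 232.4] [0.553  0.1224 0.004 ]
scene [284 250  13  22  67] [292.  261.6] [ 0.558  -0.0029  0.004 ]
scene [ 117  367  120   91 1399] [176.8 413.1] [ 0.6788 -0.4116  0.004 ]
side [487  76  29  12 235] [501.4  81.2] [-0.0461 -1.1194  0.004 ]
side [532  78  29  11 234] [546.6  82.8] [-0.2247 -1.1191  0.004 ]
side [577  79  30  12 235] [592.   84.3] [-0.4031 -1.1198  0.004 ]
side [290 134  25  46 503] [302.5 156.7] [ 0.6884 -0.4352  0.004 ]
side [333 271  38  21 295] [352.5 283.2] [0.5213 0.1298 0.004 ]
side [ 325  306  131   66 6683] [388.1 338.9] [0.4463 0.2891 0.004 ]
black
scene [ 43   0  64 109 597] [71.8 45.6] [-0.6045 -0.0584  0.006 ]
scene [ 69  11  52  92 702] [93.6 54.5] [-0.5095 -0.0222  0.006 ]
scene [ 113   20   75   99 2728] [150.   68.8] [-0.317   0.0882  0.006 ]
scene [ 288  235   86  104 4202] [333.2 290.1] [0.6844 0.0241 0.006 ]
scene [ 145  272   69   65 3462] [178.7 303.7] [ 0.4697 -0.2792  0.006 ]
side [ 321    0   98   39 3541] [369.8  18.1] [ 0.4805 -1.9454  0.006 ]
side [ 539  107   56  145 1128] [567.8 171.3] [-0.1048 -0.4102  0.006 ]
side [ 347  174   59   32 1492] [376.  189.2] [ 0.4651 -0.2637  0.006 ]
side [ 231  210   84   64 4438] [274.9 242. ] [ 0.714  -0.0026  0.006 ]
side [319 240  17  17 207] [328.9 248.8] [0.5809 0.0135 0.006 ]
side [ 618  284   22  126 1309] [633.1 347.3] [-0.0351  0.2768  0.006 ]
```

View crops.

View pics/s_c1.png

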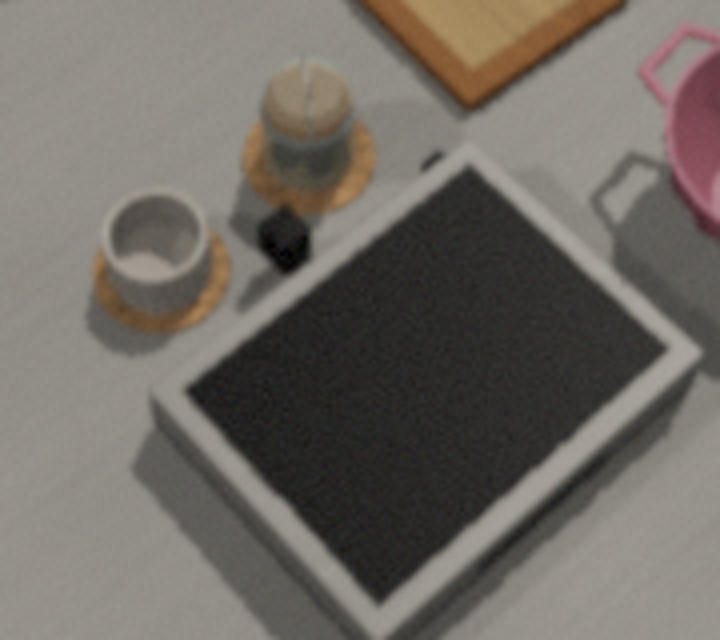

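View pics/d_c1.png

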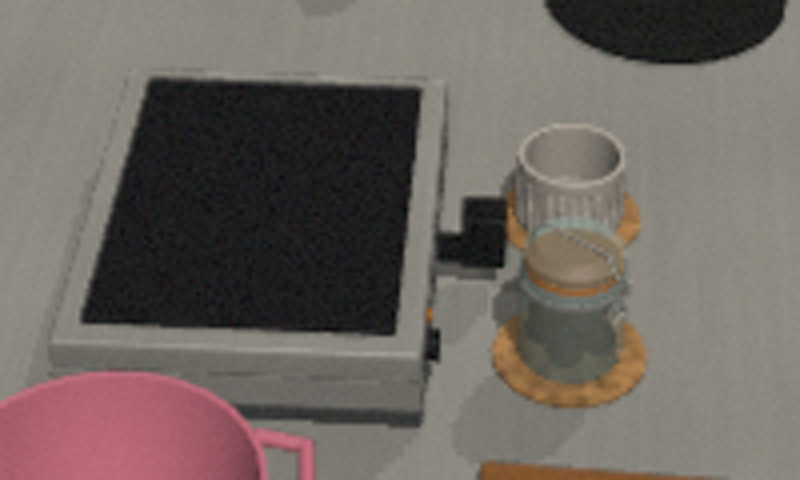

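```bash
python3 - <<'E'
from h import *
for P in [(0,0,0),(0.16,0.55,.23)]: print(proj('scene',P),proj('side',P))
p,Rt=tool(); print(Rt.as_matrix())
w=np.array([.5,.08,.36]); print((Rt.inv().apply(w-p)*100))
E
```

```text
[177.3833 136.6028] [572.31   259.1498]
[351.4815  16.6715] [624.5249 384.0898]
[[-0.9592  0.2828 -0.0007]
 [ 0.2828  0.9592 -0.0012]
 [ 0.0003 -0.0013 -1.    ]]
[-45.7014 -35.6614 -12.9071]
```

```bash
cat >> h.py <<'E'
def goal(P,yaw,p=None):
    """TCP target P, tool x at angle (180+yaw) deg, straight down -> linear cm, rotvec deg"""
    p0,R0=tool(); y=np.radians(yaw); 
    T=np.array([[-np.cos(y),-np.sin(y),0],[-np.sin(y),np.cos(y),0],[0,0,-1]])
    rv=(R0.inv()*R.from_matrix(T)).as_rotvec(degrees=True)
    l=R0.inv().apply(np.array(P)-p0)*100
    print('linear',l.round(2),'rot',rv.round(2)); return l,rv
E
python3 -c "
from h import *
goal([.52,.05,.40],1.6)"
```

```text
linear [-48.47 -37.98 -16.9 ] rot [ -0.07  -0.03 -18.03]
```

```bash
python3 -m handwheel '[{"grip":8.54,"linear":[-24,-19,-16.9],"rotation":[0,0,-9]},{"grip":8.54,"linear":[-48.5,-38,-16.9],"rotation":[0,0,-18]},{"grip":8.54,"linear":[-48.5,-38,-16.9],"rotation":[0,0,-18]},{"grip":8.54,"linear":[-48.5,-38,-16.9],"rotation":[0,0,-18]},{"grip":8.54,"linear":[-48.5,-38,-16.9],"rotation":[0,0,-18]},{"grip":8.54,"linear":[-48.5,-38,-16.9],"rotation":[0,0,-18]},{"grip":8.54,"linear":[-48.5,-38,-16.9],"rotation":[0,0,-18]},{"grip":8.54,"linear":[-48.5,-38,-16.9],"rotation":[0,0,-18]},{"grip":8.54,"linear":[-48.5,-38,-16.9],"rotation":[0,0,-18]},{"grip":8.54,"linear":[-48.5,-38,-16.9],"rotation":[0,0,-18]},{"grip":8.54,"linear":[-48.5,-38,-16.9],"rotation":[0,0,-18]},{"grip":8.54,"linear":[-48.5,-38,-16.9],"rotation":[0,0,-18]}]'; python3 -c "
from h import *
goal([.52,.05,.40],1.6)"
```

```text
time_s: 1.15
eef_pos: [0.4404, 0.1609, 0.3651]
eef_rot: [0.0, -0.014, 1.0, 0.0]
wrist_force: [0.7, 1.1, -0.3]
opening: 0.998
linear [ -7.66 -11.3   -3.49] rot [ 0.    0.01 -0.04]
```

```bash
python3 -m handwheel '[{"grip":8.54,"linear":[-7.7,-11.3,-3.5],"rotation":[0,0,0]},{"grip":8.54,"linear":[-7.7,-11.3,-3.5],"rotation":[0,0,0]},{"grip":8.54,"linear":[-7.7,-11.3,-3.5],"rotation":[0,0,0]},{"grip":8.54,"linear":[-7.7,-11.3,-3.5],"rotation":[0,0,0]},{"grip":8.54,"linear":[-7.7,-11.3,-3.5],"rotation":[0,0,0]},{"grip":8.54,"linear":[-7.7,-11.3,-3.5],"rotation":[0,0,0]}]'; python3 -c "
from h import *
goal([.52,.05,.40],1.6)
snap('wrist','w1')"
```

```text
time_s: 1.65
eef_pos: [0.5198, 0.0516, 0.399]
eef_rot: [-0.001, -0.013, 1.0, 0.0]
wrist_force: [-0.3, -0.4, -0.9]
opening: 0.999
linear [-0.02 -0.16 -0.1 ] rot [ 0.04 -0.08 -0.13]
```

View pics/w1.png

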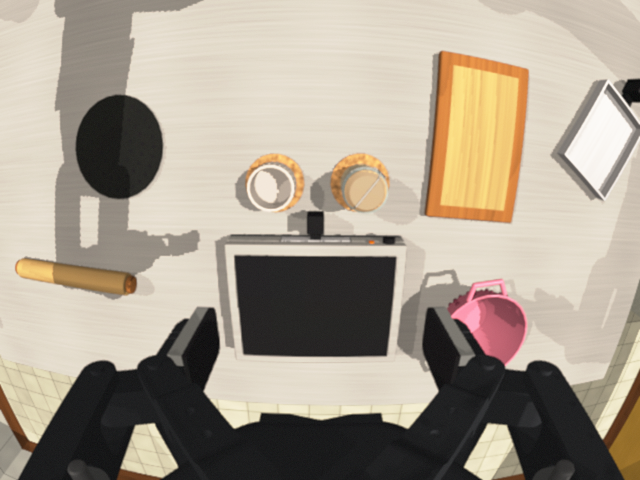

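```bash
python3 - <<'E'
from h import *
im=cv2.imread('pics/w1.png'); pose=tool(); print(pose[0])
hsv=cv2.cvtColor(im,cv2.COLOR_BGR2HSV)
crop(im,230,140,420,260,4,'w1c')
def comps(lo,hi,z,amin,tag):
    m=cv2.inRange(hsv,lo,hi); m[320:]=0
    k,l,s,c=cv2.connectedComponentsWithStats(m)
    for i in range(1,k):
        if s[i,4]>amin:
            ys,xs=np.where(l==i); P=np.array([on('wrist',x,y,z,pose) for x,y in zip(xs,ys)])
            r=cv2.minAreaRect(P[:,:2].astype(np.float32)*1000)
            print(tag,s[i],c[i].round(1),'mean',P.mean(0)[:2].round(4),'rect',np.round(r[0],1),np.round(r[1],1),round(r[2],1))
comps((0,0,0),(180,255,60),.006,1500,'black@6')
comps((8,120,120),(22,255,255),.015,300,'orange@15')
comps((8,100,100),(25,255,255),.004,100,'cork@4')
comps((165,60,90),(180,255,255),.08,300,'pink@80')
for t,p,z in [('jartop',(366,187),.084),('ramtop',(271,188),.05),('pulltop',(315.5,213),.058),('pulltop2',(315.5,224),.058),('wfl',(228,240),.058),('wfr',(407,240),.058)]: print(t,on('wrist',*p,z,pose))
E
```

```text
[0.5193 0.0525 0.3989]Traceback (most recent call last):
  File "<stdin>", line 13, in <module>
  File "<stdin>", line 10, in comps
  File "h.py", line 16, in on
    o,d=ray(n,u,v,pose); return o+d*(z-o[2])/d[2]
        ~~~^^^^^^^^^^^^
  File "h.py", line 8, in ray
    c=cams.camera_info(n); f=240/np.tan(np.radians(c['fovy'])/2)
ValueError: time passes only in moves, steps and waits
```

View pics/w1c.png

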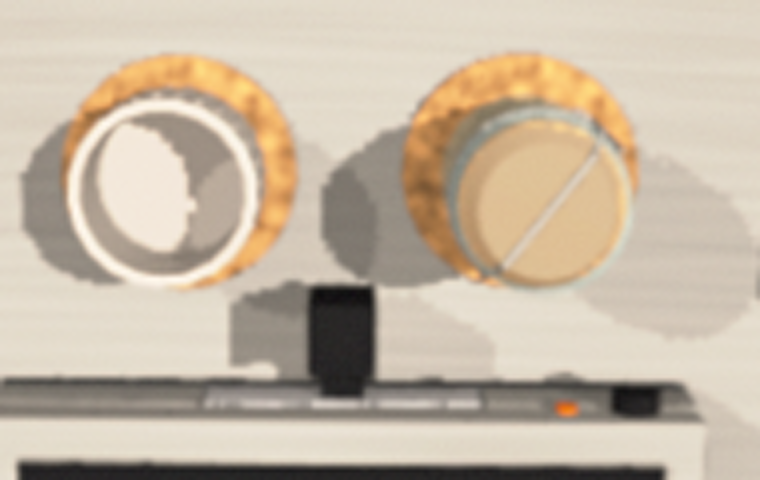

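```bash
sed -i 's/c=cams.camera_info(n)/c=info(n)/' h.py; cat >> h.py <<'E'
import functools
@functools.lru_cache
def info(n): return cams.camera_info(n)
E
cat > meas.py <<'E'
from h import *
import sys
name=sys.argv[1]; im,pose=snap('wrist',name); print(pose[0],pose[1].as_matrix()[:,0])
hsv=cv2.cvtColor(im,cv2.COLOR_BGR2HSV)
def comps(lo,hi,z,amin,tag):
    m=cv2.inRange(hsv,lo,hi); m[320:]=0
    k,l,s,c=cv2.connectedComponentsWithStats(m)
    for i in range(1,k):
        if s[i,4]>amin:
            ys,xs=np.where(l==i); P=np.array([on('wrist',x,y,z,pose) for x,y in zip(xs,ys)])
            r=cv2.minAreaRect(P[:,:2].astype(np.float32)*1000)
            print(tag,s[i],c[i].round(1),'mean',P.mean(0)[:2].round(4),'rect',np.round(r[0],1),np.round(r[1],1),round(r[2],1))
comps((0,0,0),(180,255,60),.006,1500,'black@6')
comps((8,120,120),(22,255,255),.015,300,'orange@15')
comps((8,100,100),(25,255,255),.004,100,'cork@4')
comps((165,60,90),(180,255,255),.08,300,'pink@80')
E
python3 meas.py w2; python3 - <<'E'
from h import *
pose=tool()
for t,p,z in [('jartop',(365.3,190.8),.084),('ramtop',(270.5,187.5),.05),('pulltop',(315.5,212),.055),('pulltop2',(315.5,224),.055),('wfl',(225,243),.058),('wfr',(406,244.5),.058)]: print(t,on('wrist',*p,z,pose))
# top view pts in the scene/side for jar, ram
for t,a,b in [('ram',(240+156/4,190+238/4),(210+571/4,190+160/4)),('jar',(240+308/4,190+103/4),(210+577/4,190+258/4))]:
  print(t,tri(ray('scene',*a),ray('side',*b)))
E
```

```text
[0.5193 0.0525 0.3989] [-0.9996 -0.0272  0.0016]
black@6 [  76   96   85  103 6887] [118.1 146.5] mean [ 0.4641 -0.2708] rect [ 465.2 -274.2] [164.1 165. ] 85.8
black@6 [ 234  257  160   63 9673] [313.6 287.9] mean [0.692  0.0463] rect [694.2  46.4] [111.4 250.7] 1.7
orange@15 [  425    52   103   171 13188] [477.  141.2] mean [0.4471 0.2862] rect [444.9 288.2] [148.8 247.3] 88.1
orange@15 [245 155  58  56 637] [281.6 172.7] mean [ 0.5088 -0.0031] rect [517.   -9.6] [83.8 66.5] 52.3
orange@15 [330 155  58  55 794] [351.  172.7] mean [0.5062 0.0959] rect [513.6 102.9] [65.7 83.1] 34.3
orange@15 [  15  259  118   36 2170] [ 73.  275.9] mean [ 0.6888 -0.4006] rect [ 687.5 -412.7] [293.5  42. ] 86.4
cork@4 [  424    52   104   171 14393] [475.9 138.9] mean [0.444  0.2889] rect [445.  292.4] [154.4 253.1] 88.1
cork@4 [245 154  58  58 727] [281.1 173.4] mean [ 0.5113 -0.005 ] rect [520.3 -12.1] [86.5 72.6] 53.0
cork@4 [330 154  59  57 916] [351.9 173. ] mean [0.5079 0.0982] rect [516.2 104.5] [71.  86.3] 35.3
cork@4 [  15  258  121   37 2418] [ 75.5 276.1] mean [ 0.6939 -0.4039] rect [ 693.1 -418.8] [308.2  44.6] 86.5
pink@80 [ 447  280   79   40 1988] [485.2 304.7] mean [0.6829 0.3057] rect [675.  315.2] [144.5  66.4] 87.5
jartop [0.5196 0.1094 0.084 ]
ramtop [ 0.5244 -0.014   0.05  ]
pulltop [0.5558 0.0475 0.055 ]
pulltop2 [0.5725 0.0479 0.055 ]
wfl [ 0.6023 -0.0784  0.058 ]
wfr [0.5974 0.1749 0.058 ]
ram [ 0.5267 -0.0168  0.0426]
jar [0.5232 0.1077 0.0673]
```

```bash
python3 - <<'E'
from h import *
im=cv2.imread('pics/w2.png'); pose=tool(); hsv=cv2.cvtColor(im,cv2.COLOR_BGR2HSV)
m=cv2.inRange(hsv,(8,100,100),(25,255,255))
for x0,x1 in((240,305),(325,392)):
    ys,xs=np.where(m[150:214,x0:x1]); P=np.array([on('wrist',x+x0,y+150,.004,pose)[:2]*1000 for x,y in zip(xs,ys)],np.float32)
    print(cv2.minEnclosingCircle(cv2.convexHull(P)))
    # ramekin rim / jar lid
crop(im,60,80,180,210,4,'w2t')
m=cv2.inRange(hsv,(0,0,0),(180,255,60))[90:205,70:170]; ys,xs=np.where(m); P=np.array([on('wrist',x+70,y+90,.006,pose)[:2]*1000 for x,y in zip(xs,ys)],np.float32)
print(cv2.minEnclosingCircle(cv2.convexHull(P)), P.mean(0))
for y in (-.0135,.1065): goal([.52,y,.16],1.6)
E
```

```text
((525.929443359375, -15.950998306274414), 43.509254455566406)
((522.6888427734375, 110.08314514160156), 43.95612335205078)
((464.8076171875, -274.06329345703125), 83.48624420166016) [ 464.3963 -270.4797]
linear [ 0.06 -6.67 23.9 ] rot [ 0.04 -0.08  0.03]
linear [-0.28  5.32 23.91] rot [ 0.04 -0.08  0.03]
```

View pics/w2t.png

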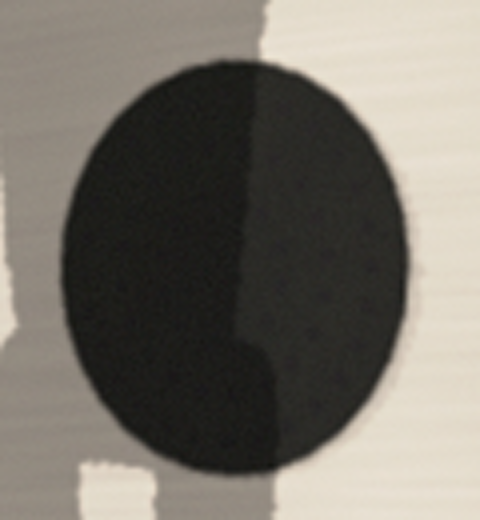

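```bash
python3 - <<'E'
from h import *
goal([.522,.109,.15],1.6)
E
python3 -m handwheel '[{"grip":8.54,"linear":[-0.4,5.6,12],"rotation":[0,0,0]},{"grip":8.54,"linear":[-0.4,5.6,12],"rotation":[0,0,0]},{"grip":8.54,"linear":[-0.4,5.6,12],"rotation":[0,0,0]},{"grip":8.54,"linear":[-0.4,5.6,25],"rotation":[0,0,0]},{"grip":8.54,"linear":[-0.4,5.6,25],"rotation":[0,0,0]},{"grip":8.54,"linear":[-0.4,5.6,25],"rotation":[0,0,0]},{"grip":8.54,"linear":[-0.4,5.6,25],"rotation":[0,0,0]},{"grip":8.54,"linear":[-0.4,5.6,25],"rotation":[0,0,0]},{"grip":8.54,"linear":[-0.4,5.6,25],"rotation":[0,0,0]},{"grip":8.54,"linear":[-0.4,5.6,25],"rotation":[0,0,0]}]'
python3 - <<'E'
from h import *
goal([.522,.109,.026],1.6)
E
```

```text
linear [-0.49  5.57 24.91] rot [ 0.04 -0.08  0.03]
time_s: 2.58
eef_pos: [0.5242, 0.1084, 0.1527]
eef_rot: [0.002, -0.014, 1.0, -0.0]
wrist_force: [0.9, 1.3, 1.6]
opening: 1.001
linear [ 0.28  0.06 12.67] rot [-0.01  0.27  0.01]
```

```bash
python3 -m handwheel '[{"grip":8.54,"linear":[0.1,0,4],"rotation":[0,0,0]},{"grip":8.54,"linear":[0.1,0,6],"rotation":[0,0,0]},{"grip":8.54,"linear":[0.1,0,8],"rotation":[0,0,0]},{"grip":8.54,"linear":[0.1,0,10],"rotation":[0,0,0]},{"grip":8.54,"linear":[0.1,0,12.4],"rotation":[0,0,0]},{"grip":8.54,"linear":[0.1,0,12.4],"rotation":[0,0,0]},{"grip":8.54,"linear":[0.1,0,12.4],"rotation":[0,0,0]},{"grip":8.54,"linear":[0.1,0,12.4],"rotation":[0,0,0]}]'
python3 - <<'E'
from h import *
goal([.522,.109,.026],1.6); im,_=snap('wrist','w3'); print(status.get_obs()['wrist_force'])
im,_=snap('side','d3'); crop(im,210,150,450,330,3,'d3c')
E
```

```text
time_s: 3.25
eef_pos: [0.5235, 0.108, 0.0283]
eef_rot: [0.002, -0.014, 1.0, -0.0]
wrist_force: [0.1, 0.6, -0.3]
opening: 0.997
linear [0.15 0.1  0.23] rot [-0.01  0.23 -0.03]
[ 0.0828 -0.0435  0.7941]
```

View pics/w3.png

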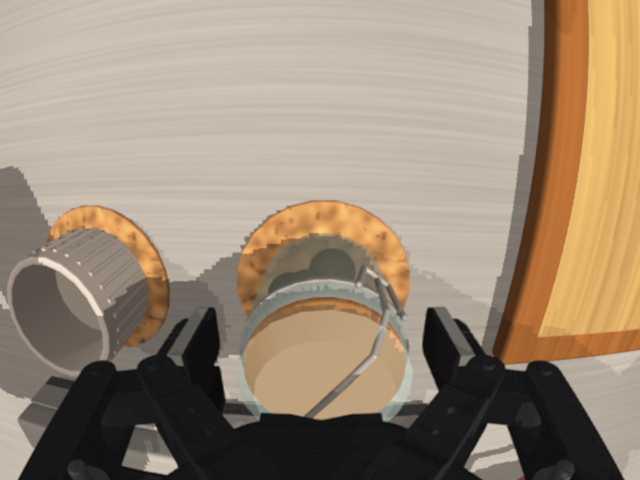

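View pics/d3c.png

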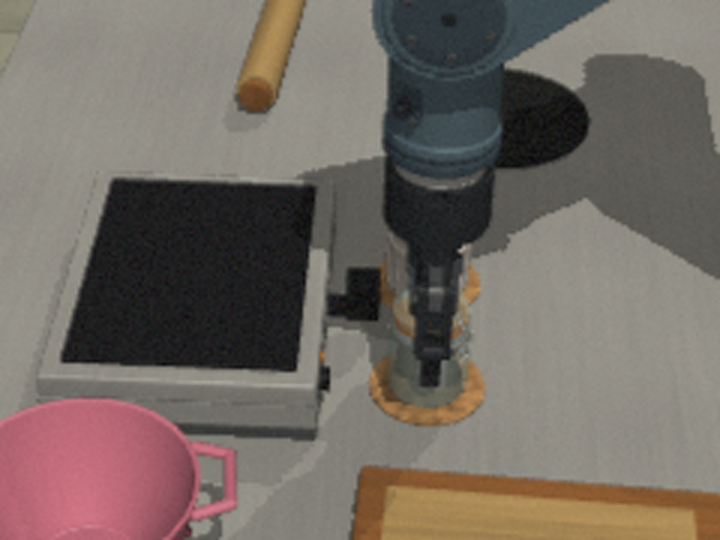

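```bash
python3 -m handwheel '[{"grip":5,"linear":[0.1,0,0.1],"rotation":[0,0,0]},{"grip":4,"linear":[0.1,0,0.1],"rotation":[0,0,0]},{"grip":4,"linear":[0.1,0,0.1],"rotation":[0,0,0]},{"grip":4,"linear":[0.1,0,0.1],"rotation":[0,0,0]},{"grip":4,"linear":[0.1,0,0.1],"rotation":[0,0,0]},{"grip":4,"linear":[0.1,0,0.1],"rotation":[0,0,0]},{"grip":4,"linear":[0.1,0,0.1],"rotation":[0,0,0]},{"grip":4,"linear":[0.1,0,0.1],"rotation":[0,0,0]},{"grip":4,"linear":[0.1,0,0.1],"rotation":[0,0,0]}]'; python3 -c "
from h import *
print(status.get_obs()['opening']*85.4,tool()[0]);snap('wrist','w4')"
```

```text
time_s: 4.1
eef_pos: [0.5211, 0.1081, 0.026]
eef_rot: [0.001, -0.014, 1.0, 0.0]
wrist_force: [-2.5, 0.2, 8.5]
opening: 0.684
58.43995530615657 [0.5211 0.1081 0.026 ]
```

View pics/w4.png

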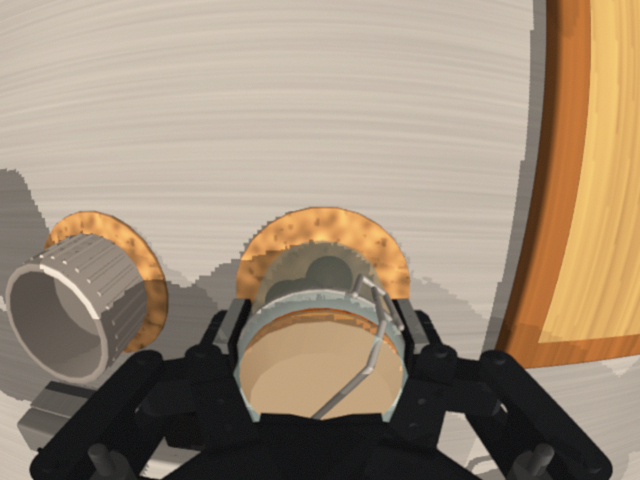

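```bash
python3 -m handwheel '[{"grip":4,"linear":[0,0,-3],"rotation":[0,0,0]},{"grip":4,"linear":[0,0,-6],"rotation":[0,0,0]},{"grip":4,"linear":[0,0,-9],"rotation":[0,0,0]},{"grip":4,"linear":[0,0,-9],"rotation":[0,0,0]},{"grip":4,"linear":[0,0,-9],"rotation":[0,0,0]}]'; python3 -c "
from h import *
o=status.get_obs();print(o['opening'],o['wrist_force']);goal([.49,.288,.116],1.6)"
```

```text
time_s: 4.57
eef_pos: [0.5217, 0.108, 0.1166]
eef_rot: [0.002, -0.014, 1.0, -0.0]
wrist_force: [-0.4, -0.1, -3.8]
opening: 0.686
0.6858718790331526 [-0.366  -0.0664 -3.8022]
linear [ 2.68 18.08  0.04] rot [-0.01  0.24 -0.03]
```

```bash
python3 -m handwheel '[{"grip":4,"linear":[0.5,3,0],"rotation":[0,0,0]},{"grip":4,"linear":[1,6,0],"rotation":[0,0,0]},{"grip":4,"linear":[1.4,9,0],"rotation":[0,0,0]},{"grip":4,"linear":[1.8,12,0],"rotation":[0,0,0]},{"grip":4,"linear":[2.3,15,0],"rotation":[0,0,0]},{"grip":4,"linear":[2.7,18,0],"rotation":[0,0,0]},{"grip":4,"linear":[2.7,18,0],"rotation":[0,0,0]},{"grip":4,"linear":[2.7,18,2],"rotation":[0,0,0]},{"grip":4,"linear":[2.7,18,4],"rotation":[0,0,0]},{"grip":4,"linear":[2.7,18,5.5],"rotation":[0,0,0]},{"grip":4,"linear":[2.7,18,5.5],"rotation":[0,0,0]},{"grip":4,"linear":[2.7,18,5.5],"rotation":[0,0,0]}]'; python3 -c "
from h import *
o=status.get_obs();print(o['opening'],o['wrist_force']);goal([.49,.288,.038],1.6);snap('wrist','w5');
im,_=snap('side','d5'); crop(im,210,220,480,420,3,'d5c')"
```

```text
time_s: 5.57
eef_pos: [0.4866, 0.2863, 0.0575]
eef_rot: [-0.002, -0.014, 1.0, -0.001]
wrist_force: [1.0, 0.1, -2.0]
opening: 0.684
0.6839132823668672 [ 0.9927  0.1241 -2.0397]
linear [-0.36  0.17  1.95] rot [-0.09 -0.27 -0.04]
```

View pics/d5c.png

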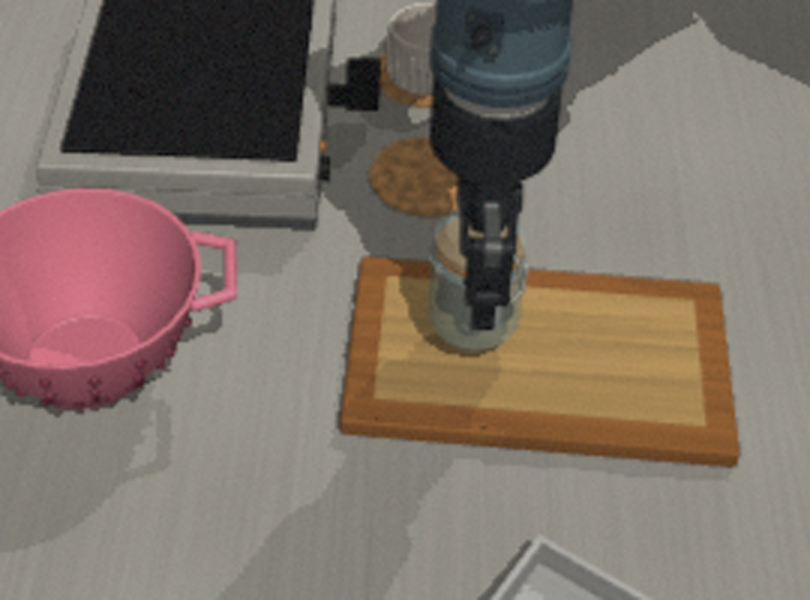

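View pics/w5.png

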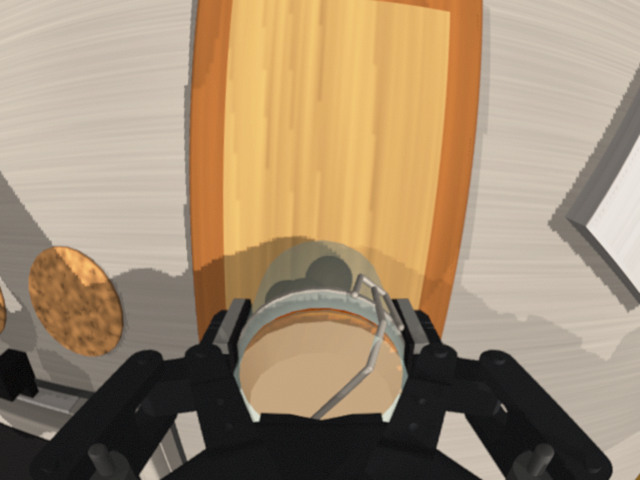

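```bash
python3 -m handwheel '[{"grip":4,"linear":[0,0,0.8],"rotation":[0,0,0]},{"grip":4,"linear":[0,0,1.6],"rotation":[0,0,0]},{"grip":4,"linear":[0,0,1.9],"rotation":[0,0,0]},{"grip":4,"linear":[0,0,1.9],"rotation":[0,0,0]},{"grip":4,"linear":[0,0,1.9],"rotation":[0,0,0]}]'
```

```text
time_s: 6.08
eef_pos: [0.4882, 0.2871, 0.0403]
eef_rot: [-0.0, -0.014, 1.0, -0.0]
wrist_force: [0.5, -0.8, -2.1]
opening: 0.683
```

```bash
python3 -m handwheel '[{"grip":4,"linear":[0,0,0.15],"rotation":[0,0,0]},{"grip":4,"linear":[0,0,0.25],"rotation":[0,0,0]},{"grip":4,"linear":[0,0,0.25],"rotation":[0,0,0]},{"grip":4,"linear":[0,0,0.25],"rotation":[0,0,0]}]'
```

```text
time_s: 6.42
eef_pos: [0.4885, 0.2872, 0.0382]
eef_rot: [0.0, -0.014, 1.0, 0.0]
wrist_force: [0.7, -0.1, -2.7]
opening: 0.682
```

```bash
python3 -m handwheel '[{"grip":4,"linear":[0,0,0.1],"rotation":[0,0,0]},{"grip":4,"linear":[0,0,0.15],"rotation":[0,0,0]},{"grip":4,"linear":[0,0,0.15],"rotation":[0,0,0]},{"grip":4,"linear":[0,0,0.15],"rotation":[0,0,0]}]'; python3 -c "
from h import *
print(tool()[0],status.get_obs()['wrist_force'])"
```

```text
time_s: 6.75
eef_pos: [0.4886, 0.2872, 0.0371]
eef_rot: [0.0, -0.014, 1.0, 0.0]
wrist_force: [-2.0, -1.0, 2.7]
opening: 0.688
[0.4886 0.2872 0.0371] [-1.9827 -0.9727  2.6916]
```

Touched the board (z 0.0371, as predicted). Release, rise, go over the ramekin.

```bash
python3 -m handwheel '[{"grip":8.5,"linear":[0,0,0],"rotation":[0,0,0]},{"grip":8.5,"linear":[0,0,0],"rotation":[0,0,0]},{"grip":8.5,"linear":[0,0,0],"rotation":[0,0,0]},{"grip":8.5,"linear":[0,0,0],"rotation":[0,0,0]},{"grip":8.5,"linear":[0,0,0],"rotation":[0,0,0]},{"grip":8.5,"linear":[0,0,0],"rotation":[0,0,0]},{"grip":8.5,"linear":[0,0,-3],"rotation":[0,0,0]},{"grip":8.5,"linear":[0,0,-6],"rotation":[0,0,0]},{"grip":8.5,"linear":[0,0,-9],"rotation":[0,0,0]},{"grip":8.5,"linear":[0,0,-12],"rotation":[0,0,0]},{"grip":8.5,"linear":[0,0,-12],"rotation":[0,0,0]}]'; python3 -c "
from h import *
goal([.525,-.0155,.157],1.6)"
```

```text
time_s: 7.67
eef_pos: [0.4923, 0.2886, 0.1636]
eef_rot: [0.005, -0.014, 1.0, 0.002]
wrist_force: [1.5, 0.8, 0.4]
opening: 0.996
linear [ -2.42 -30.49   0.59] rot [ 0.19  0.61 -0.02]
```

```bash
python3 -m handwheel '[{"grip":8.5,"linear":[-0.4,-4,0],"rotation":[0,0,0]},{"grip":8.5,"linear":[-0.8,-8,0],"rotation":[0,0,0]},{"grip":8.5,"linear":[-1.2,-12,0],"rotation":[0,0,0]},{"grip":8.5,"linear":[-1.6,-16,0],"rotation":[0,0,0]},{"grip":8.5,"linear":[-2,-20,0],"rotation":[0,0,0]},{"grip":8.5,"linear":[-2.4,-24,0],"rotation":[0,0,0]},{"grip":8.5,"linear":[-2.6,-28,0],"rotation":[0,0,0]},{"grip":8.5,"linear":[-2.8,-30.4,0],"rotation":[0,0,0]},{"grip":8.5,"linear":[-2.8,-30.4,0],"rotation":[0,0,0]},{"grip":8.5,"linear":[-2.8,-30.4,0],"rotation":[0,0,0]},{"grip":8.5,"linear":[-2.8,-30.4,0],"rotation":[0,0,0]},{"grip":8.5,"linear":[-2.8,-30.4,0],"rotation":[0,0,0]}]'; python3 -c "
from h import *
snap('wrist','w6');im,_=snap('side','d6');crop(im,210,150,480,400,2,'d6c');goal([.5255,-.0155,.013],1.6)"
```

```text
time_s: 8.67
eef_pos: [0.5244, -0.0147, 0.1564]
eef_rot: [-0.0, -0.014, 1.0, 0.0]
wrist_force: [0.4, 1.0, -0.4]
opening: 0.994
linear [-0.1  -0.09 14.35] rot [ 0.01 -0.02  0.08]
```

View pics/w6.png

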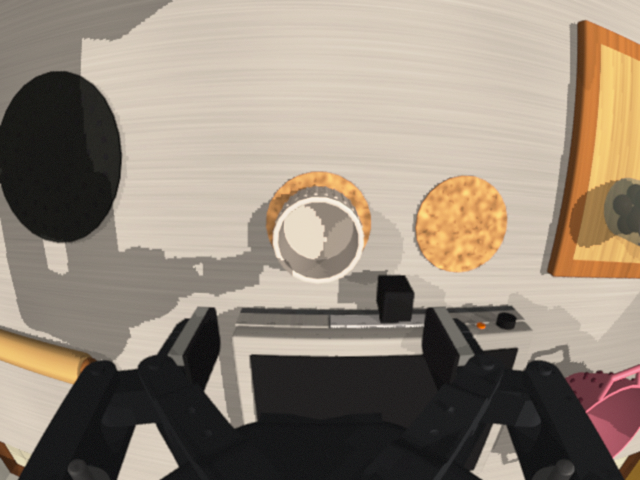

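View pics/d6c.png

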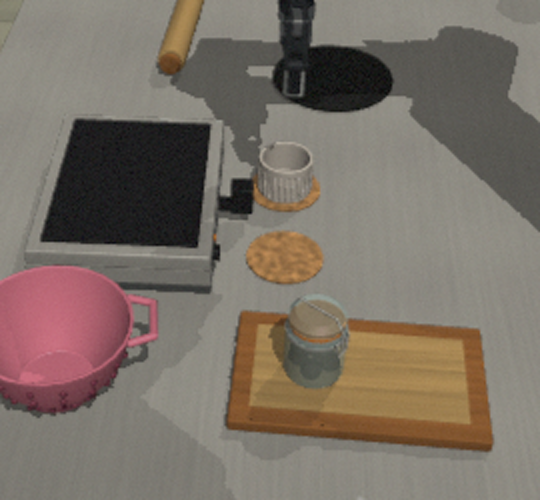

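```bash
python3 - <<'E'
from h import *
im=cv2.imread('pics/w6.png');hsv=cv2.cvtColor(im,cv2.COLOR_BGR2HSV);pose=tool();print(pose[0])
m=cv2.inRange(hsv,(8,100,100),(25,255,255))
def circ(m,x0,y0,x1,y1,z):
    ys,xs=np.where(m[y0:y1,x0:x1]);P=np.array([on('wrist',x+x0,y+y0,z,pose)[:2]*1000 for x,y in zip(xs,ys)],np.float32);return cv2.minEnclosingCircle(cv2.convexHull(P))
print('coasters',circ(m,410,165,515,280,.004),circ(m,260,165,380,285,.004))
w=cv2.inRange(hsv,(0,0,215),(180,40,255)); print('rim',circ(w,270,194,368,290,.05))
k=cv2.inRange(hsv,(0,0,0),(180,255,75))[265:330,370:420]; crop(im,340,250,520,340,4,'w6p')
t=cv2.inRange(hsv,(0,0,0),(180,255,60)); print('trivet',circ(t,0,60,130,250,.006))
for p in [(381,283),(406,283)]: print(on('wrist',*p,.054,pose))
E
```

```text
[ 0.5245 -0.0146  0.1565]
coasters ((522.3892822265625, 108.76356506347656), 43.751609802246094) ((525.432861328125, -16.737945556640625), 43.57223129272461)
rim ((527.3399658203125, -17.424819946289062), 49.48672103881836)
trivet ((464.63897705078125, -274.18505859375), 84.62037658691406)
[0.5554 0.0305 0.054 ]
[0.5552 0.0493 0.054 ]
```

View pics/w6p.png

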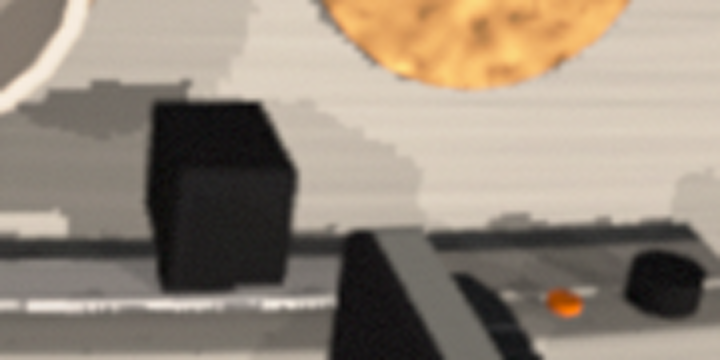

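```bash
python3 - <<'E'
from h import *
for p in [(384.5,291.8),(414,291.8),(380.5,322),(411,321.5)]: print(on('wrist',*p,.054))
E
python3 -m handwheel '[{"grip":8.5,"linear":[-0.1,-0.1,4],"rotation":[0,0,0]},{"grip":8.5,"linear":[-0.1,-0.1,7],"rotation":[0,0,0]},{"grip":8.5,"linear":[-0.1,-0.1,10],"rotation":[0,0,0]},{"grip":8.5,"linear":[-0.1,-0.1,12],"rotation":[0,0,0]},{"grip":8.5,"linear":[-0.1,-0.1,14],"rotation":[0,0,0]},{"grip":8.5,"linear":[-0.1,-0.1,14],"rotation":[0,0,0]},{"grip":8.5,"linear":[-0.1,-0.1,14],"rotation":[0,0,0]},{"grip":8.5,"linear":[-0.1,-0.1,14],"rotation":[0,0,0]}]'
python3 -c "
from h import *
print(tool()[0]);snap('wrist','w7')"
```

```text
[0.5625 0.0337 0.054 ]
[0.5623 0.0564 0.054 ]
[0.5884 0.0332 0.054 ]
[0.588  0.0574 0.054 ]
time_s: 9.43
eef_pos: [0.5266, -0.0165, 0.0177]
eef_rot: [0.001, -0.014, 1.0, -0.0]
wrist_force: [0.6, 0.5, 0.2]
opening: 0.996
[ 0.5266 -0.0165  0.0177]
```

View pics/w7.png

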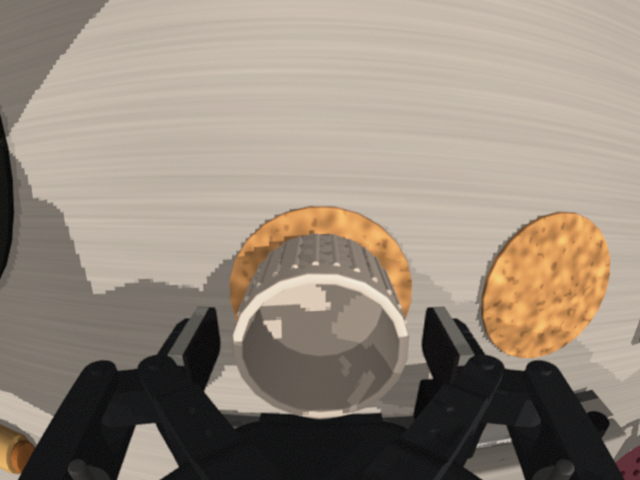

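```bash
python3 -m handwheel '[{"grip":6,"linear":[0.1,0,0.1],"rotation":[0,0,0]},{"grip":5,"linear":[0.1,0,0.2],"rotation":[0,0,0]},{"grip":5,"linear":[0.1,0,0.2],"rotation":[0,0,0]},{"grip":5,"linear":[0.1,0,0.2],"rotation":[0,0,0]},{"grip":5,"linear":[0.1,0,0.2],"rotation":[0,0,0]},{"grip":5,"linear":[0.1,0,0.2],"rotation":[0,0,0]},{"grip":5,"linear":[0.1,0,0.2],"rotation":[0,0,0]},{"grip":5,"linear":[0.1,0,0.2],"rotation":[0,0,0]},{"grip":5,"linear":[0.1,0,0.2],"rotation":[0,0,0]}]'; python3 -m handwheel '[{"grip":5,"linear":[0,0,-3],"rotation":[0,0,0]},{"grip":5,"linear":[0,0,-6],"rotation":[0,0,0]},{"grip":5,"linear":[0,0,-9],"rotation":[0,0,0]},{"grip":5,"linear":[0,0,-9],"rotation":[0,0,0]},{"grip":5,"linear":[0,0,-9],"rotation":[0,0,0]},{"grip":5,"linear":[0,0,-9],"rotation":[0,0,0]}]';python3 -c "
from h import *
print(status.get_obs()['opening']*85.4);snap('wrist','w8');goal([.395,.285,.106],1.6)"
```

```text
time_s: 10.23
eef_pos: [0.5259, -0.017, 0.0168]
eef_rot: [0.001, -0.014, 1.0, -0.0]
wrist_force: [-3.0, 1.3, 11.4]
opening: 0.757
time_s: 10.73
eef_pos: [0.5242, -0.0168, 0.1044]
eef_rot: [-0.0, -0.014, 1.0, 0.0]
wrist_force: [-0.2, 0.4, -2.6]
opening: 0.751
64.13221361939364
linear [12.03 30.51 -0.21] rot [ 0.03 -0.12 -0.03]
```

View pics/w8.png

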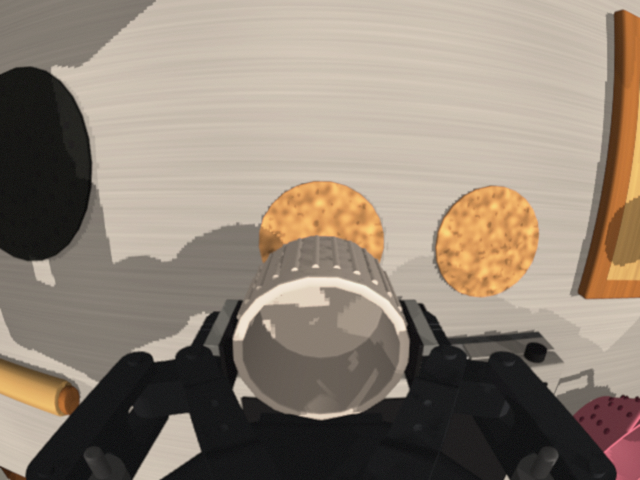

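```bash
python3 -m handwheel '[{"grip":5,"linear":[2.5,2.5,-0.5],"rotation":[0,0,0]},{"grip":5,"linear":[5,5,-1],"rotation":[0,0,0]},{"grip":5,"linear":[7.5,7.5,-1],"rotation":[0,0,0]},{"grip":5,"linear":[10,10,-1],"rotation":[0,0,0]},{"grip":5,"linear":[12,13,-1],"rotation":[0,0,0]},{"grip":5,"linear":[12,16.5,-1],"rotation":[0,0,0]},{"grip":5,"linear":[12,20,-1],"rotation":[0,0,0]},{"grip":5,"linear":[12,23.5,-1],"rotation":[0,0,0]},{"grip":5,"linear":[12,27,-1],"rotation":[0,0,0]},{"grip":5,"linear":[12,30.4,-1],"rotation":[0,0,0]},{"grip":5,"linear":[12,30.4,0],"rotation":[0,0,0]},{"grip":5,"linear":[12,30.4,0],"rotation":[0,0,0]}]'; python3 -m handwheel '[{"grip":5,"linear":[0,0,3],"rotation":[0,0,0]},{"grip":5,"linear":[0,0,5.5],"rotation":[0,0,0]},{"grip":5,"linear":[0,0,6.5],"rotation":[0,0,0]},{"grip":5,"linear":[0,0,6.5],"rotation":[0,0,0]},{"grip":5,"linear":[0,0,6.5],"rotation":[0,0,0]}]'; python3 -c "
from h import *
goal([.395,.285,.0285],1.6);im,_=snap('side','d8');crop(im,210,200,480,400,3,'d8c');snap('wrist','w9')"
```

```text
time_s: 11.78
eef_pos: [0.3939, 0.2843, 0.1017]
eef_rot: [-0.003, -0.015, 1.0, -0.001]
wrist_force: [-0.9, -1.0, -2.5]
opening: 0.752
time_s: 12.2
eef_pos: [0.396, 0.2827, 0.0392]
eef_rot: [-0.001, -0.013, 1.0, -0.0]
wrist_force: [-0.9, 0.4, -2.0]
opening: 0.752
linear [0.09 0.23 1.07] rot [-0.05 -0.13 -0.09]
```

View pics/d8c.png

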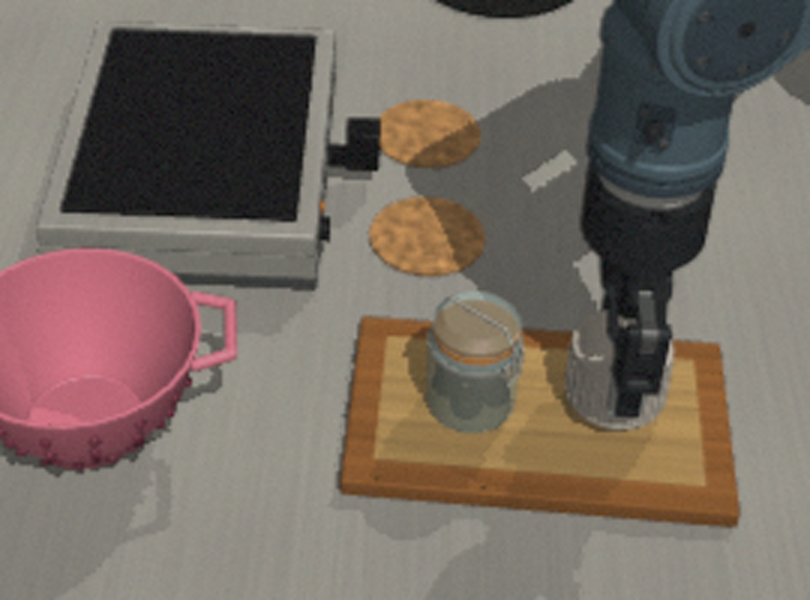

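```bash
python3 -m handwheel '[{"grip":5,"linear":[0,0.2,0.5],"rotation":[0,0,0]},{"grip":5,"linear":[0,0.2,0.9],"rotation":[0,0,0]},{"grip":5,"linear":[0,0.2,1.1],"rotation":[0,0,0]},{"grip":5,"linear":[0,0.2,1.1],"rotation":[0,0,0]},{"grip":5,"linear":[0,0.2,1.1],"rotation":[0,0,0]}]'
```

```text
time_s: 12.72
eef_pos: [0.3963, 0.2857, 0.0286]
eef_rot: [-0.0, -0.014, 1.0, -0.0]
wrist_force: [0.7, -0.2, -2.1]
opening: 0.748
```

```bash
python3 -m handwheel '[{"grip":5,"linear":[0,0,0.1],"rotation":[0,0,0]},{"grip":5,"linear":[0,0,0.15],"rotation":[0,0,0]},{"grip":5,"linear":[0,0,0.15],"rotation":[0,0,0]},{"grip":5,"linear":[0,0,0.15],"rotation":[0,0,0]}]'
```

```text
time_s: 13.05
eef_pos: [0.3965, 0.2858, 0.0279]
eef_rot: [0.0, -0.014, 1.0, -0.0]
wrist_force: [-3.4, -1.0, 6.7]
opening: 0.749
```

Contact. Release and rise.

```bash
python3 -m handwheel '[{"grip":8.5,"linear":[0,0,0],"rotation":[0,0,0]},{"grip":8.5,"linear":[0,0,0],"rotation":[0,0,0]},{"grip":8.5,"linear":[0,0,0],"rotation":[0,0,0]},{"grip":8.5,"linear":[0,0,0],"rotation":[0,0,0]},{"grip":8.5,"linear":[0,0,0],"rotation":[0,0,0]},{"grip":8.5,"linear":[0,0,0],"rotation":[0,0,0]},{"grip":8.5,"linear":[0,0,-3],"rotation":[0,0,0]},{"grip":8.5,"linear":[0,0,-6],"rotation":[0,0,0]},{"grip":8.5,"linear":[0,0,-9],"rotation":[0,0,0]},{"grip":8.5,"linear":[0,0,-12],"rotation":[0,0,0]},{"grip":8.5,"linear":[0,0,-12],"rotation":[0,0,0]},{"grip":8.5,"linear":[0,0,-12],"rotation":[0,0,0]}]'; python3 -c "
from h import *
snap('wrist','w10');goal([.5753,.0452,.148],1.6)"
```

```text
time_s: 14.05
eef_pos: [0.3979, 0.2863, 0.1492]
eef_rot: [0.002, -0.014, 1.0, 0.001]
wrist_force: [-0.3, -0.7, -0.6]
opening: 0.993
linear [-17.2  -24.53  -0.05] rot [ 0.02  0.07 -0.03]
```

View pics/w10.png

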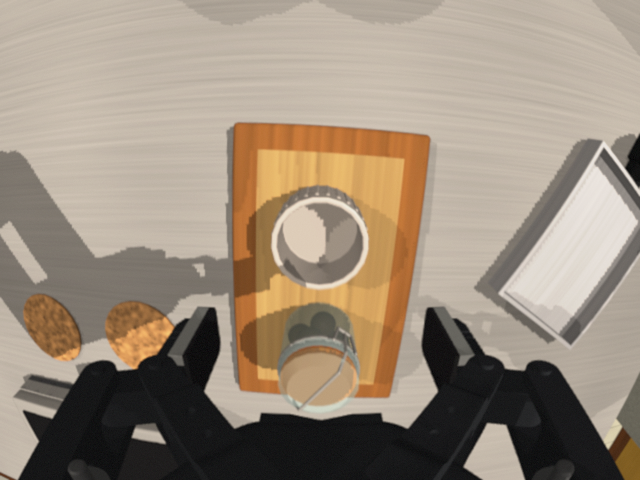

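```bash
python3 -m handwheel '[{"grip":6,"linear":[-2,-3.5,0],"rotation":[0,0,0]},{"grip":6,"linear":[-4.2,-7,0],"rotation":[0,0,0]},{"grip":6,"linear":[-6.7,-10.5,0],"rotation":[0,0,0]},{"grip":6,"linear":[-9.2,-14,0],"rotation":[0,0,0]},{"grip":6,"linear":[-11.7,-17.5,0],"rotation":[0,0,0]},{"grip":6,"linear":[-14.2,-21,0],"rotation":[0,0,0]},{"grip":6,"linear":[-17.2,-24.5,0],"rotation":[0,0,0]},{"grip":6,"linear":[-17.2,-24.5,0],"rotation":[0,0,0]},{"grip":6,"linear":[-17.2,-24.5,0],"rotation":[0,0,0]},{"grip":6,"linear":[-17.2,-24.5,0],"rotation":[0,0,0]},{"grip":6,"linear":[-17.2,-24.5,0],"rotation":[0,0,0]},{"grip":6,"linear":[-17.2,-24.5,0],"rotation":[0,0,0]}]'; python3 -c "
from h import *
im,_=snap('wrist','w11');crop(im,200,240,450,420,3,'w11c');goal([.5753,.0452,.021],1.6)"
```

```text
time_s: 15.1
eef_pos: [0.5736, 0.047, 0.1463]
eef_rot: [-0.001, -0.015, 1.0, 0.0]
wrist_force: [-0.2, 1.2, -0.3]
opening: 0.703
linear [-0.15 -0.19 12.57] rot [ 0.02 -0.06  0.08]
```

View pics/w11c.png

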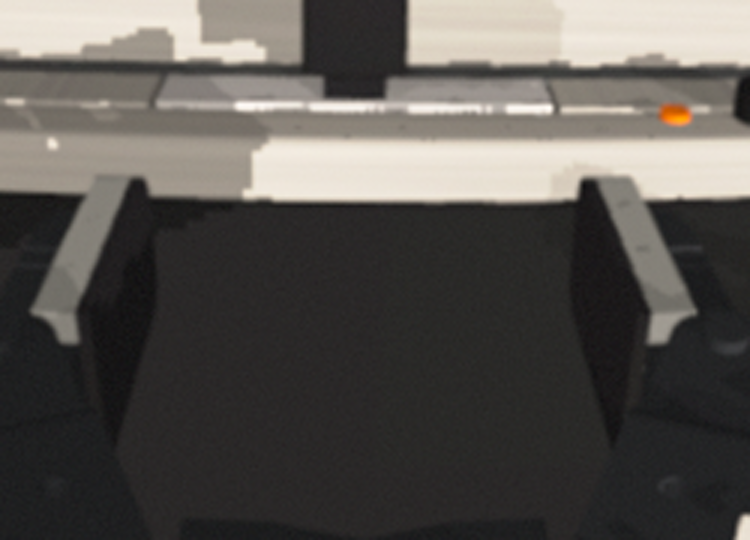

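```bash
python3 -m handwheel '[{"grip":6,"linear":[0,-0.2,4],"rotation":[0,0,0]},{"grip":6,"linear":[0,-0.2,7],"rotation":[0,0,0]},{"grip":6,"linear":[0,-0.2,10],"rotation":[0,0,0]},{"grip":6,"linear":[0,-0.2,12],"rotation":[0,0,0]},{"grip":6,"linear":[0,-0.2,12.5],"rotation":[0,0,0]},{"grip":6,"linear":[0,-0.2,12.5],"rotation":[0,0,0]},{"grip":6,"linear":[0,-0.2,12.5],"rotation":[0,0,0]},{"grip":6,"linear":[0,-0.2,12.5],"rotation":[0,0,0]}]'; python3 -c "
from h import *
im,_=snap('wrist','w12');crop(im,160,200,480,430,2.5,'w12c');im,_=snap('side','d12');crop(im,210,180,420,300,3.5,'d12c');goal([.5743,.0452,.021],1.6)"
```

```text
time_s: 15.82
eef_pos: [0.5766, 0.0437, 0.0242]
eef_rot: [0.002, -0.014, 1.0, -0.0]
wrist_force: [0.2, 0.0, 0.3]
opening: 0.7
linear [0.22 0.18 0.31] rot [-0.03  0.19 -0.02]
```

View pics/w12c.png

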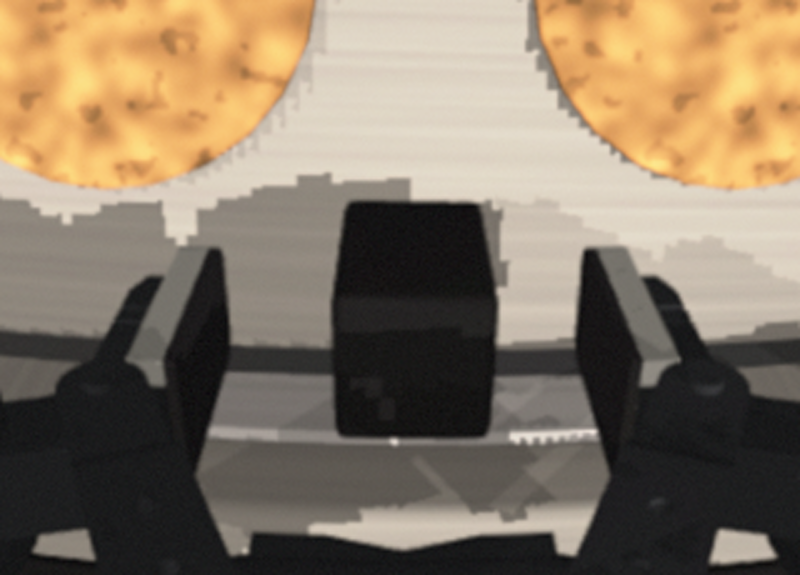

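View pics/d12c.png

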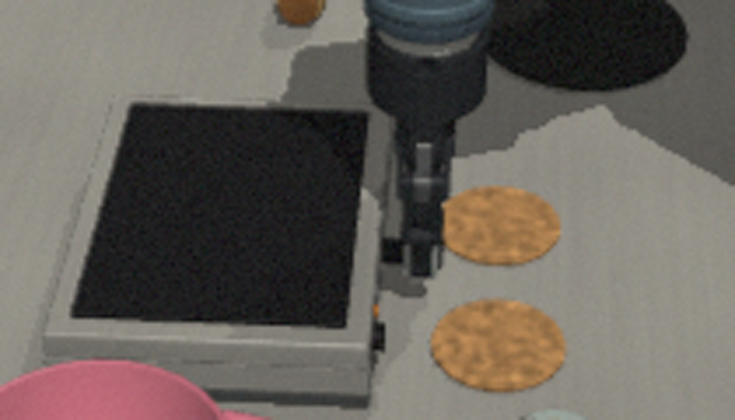

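```bash
python3 -m handwheel '[{"grip":4,"linear":[0.1,0.1,0.2],"rotation":[0,0,0]},{"grip":3,"linear":[0.1,0.1,0.2],"rotation":[0,0,0]},{"grip":2.6,"linear":[0.1,0.1,0.2],"rotation":[0,0,0]},{"grip":2.6,"linear":[0.1,0.1,0.2],"rotation":[0,0,0]},{"grip":2.6,"linear":[0.1,0.1,0.2],"rotation":[0,0,0]},{"grip":2.6,"linear":[0.1,0.1,0.2],"rotation":[0,0,0]}]'; python3 -c "
from h import *
im,_=snap('wrist','w13');crop(im,160,200,480,430,2.5,'w13c');goal([.5743,.0452,.021],1.6)"
```

```text
time_s: 16.42
eef_pos: [0.5741, 0.0444, 0.0202]
eef_rot: [0.0, -0.014, 1.0, -0.0]
wrist_force: [-0.0, 0.9, 0.2]
opening: 0.304
linear [-0.02  0.08 -0.09] rot [ 0.   -0.   -0.04]
```

View pics/w13c.png

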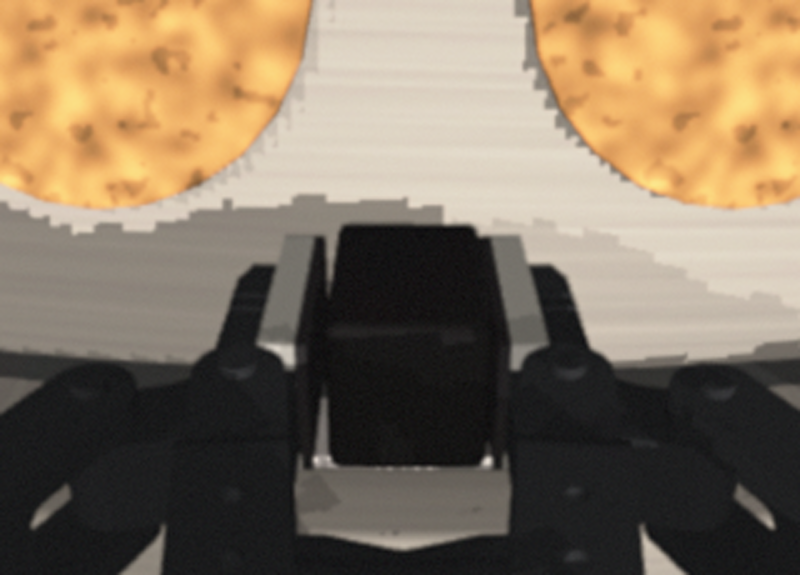

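```bash
python3 -m handwheel '[{"grip":2.6,"linear":[0,0.1,0],"rotation":[0,0,0]},{"grip":2.6,"linear":[0,0.1,0],"rotation":[0,0,0]},{"grip":1.5,"linear":[0,0.1,0],"rotation":[0,0,0]},{"grip":1.5,"linear":[0,0.1,0],"rotation":[0,0,0]},{"grip":1.5,"linear":[0,0.1,0],"rotation":[0,0,0]},{"grip":1.5,"linear":[0,0.1,0],"rotation":[0,0,0]},{"grip":1.5,"linear":[0,0.1,0],"rotation":[0,0,0]},{"grip":1.5,"linear":[0,0.1,0],"rotation":[0,0,0]}]'; python3 -c "
from h import *
o=status.get_obs();print(o['opening']*85.4,o['wrist_force'],tool()[0])"
```

```text
time_s: 17.13
eef_pos: [0.5741, 0.0454, 0.0203]
eef_rot: [0.0, -0.014, 1.0, -0.0]
wrist_force: [-0.2, -0.5, 2.5]
opening: 0.275
23.526293626569878 [-0.1934 -0.5272  2.5467] [0.5741 0.0454 0.0203]
```

```bash
python3 -m handwheel '[{"grip":1.5,"linear":[0.5,0,-0.03],"rotation":[0,0,0]},{"grip":1.5,"linear":[1,0,-0.05],"rotation":[0,0,0]},{"grip":1.5,"linear":[1.5,0,-0.05],"rotation":[0,0,0]},{"grip":1.5,"linear":[2,0,-0.05],"rotation":[0,0,0]},{"grip":1.5,"linear":[2.5,0,-0.05],"rotation":[0,0,0]},{"grip":1.5,"linear":[3,0,-0.05],"rotation":[0,0,0]},{"grip":1.5,"linear":[3,0,-0.05],"rotation":[0,0,0]}]'; python3 -c "
from h import *
o=status.get_obs();print(o['opening']*85.4,o['wrist_force'],o['torque'],tool()[0]);im,_=snap('scene','s14');crop(im,200,130,420,300,3.5,'s14c')"
```

```text
time_s: 17.72
eef_pos: [0.5425, 0.0447, 0.0204]
eef_rot: [-0.001, -0.014, 1.0, 0.0]
wrist_force: [-1.3, 0.1, -0.5]
opening: 0.273
23.335747653113295 [-1.2619  0.0599 -0.4968] [-0.0444  0.0851 -0.0139] [0.5425 0.0447 0.0204]
```

View pics/s14c.png

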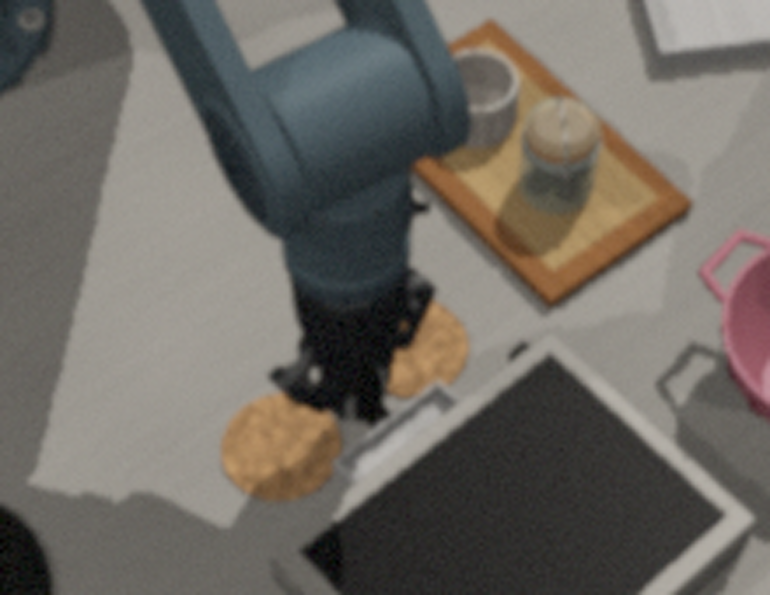

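```bash
python3 -m handwheel '[{"grip":1.5,"linear":[0.7,0,0],"rotation":[0,0,0]},{"grip":1.5,"linear":[1.4,0,0],"rotation":[0,0,0]},{"grip":1.5,"linear":[2.1,0,0],"rotation":[0,0,0]},{"grip":1.5,"linear":[2.8,0,0],"rotation":[0,0,0]},{"grip":1.5,"linear":[3.5,0,0],"rotation":[0,0,0]},{"grip":1.5,"linear":[4.2,0,0],"rotation":[0,0,0]},{"grip":1.5,"linear":[5,0,0],"rotation":[0,0,0]},{"grip":1.5,"linear":[6,0,0],"rotation":[0,0,0]},{"grip":1.5,"linear":[7,0,0],"rotation":[0,0,0]},{"grip":1.5,"linear":[7,0,0],"rotation":[0,0,0]},{"grip":1.5,"linear":[7,0,0],"rotation":[0,0,0]}]'; python3 -c "
from h import *
o=status.get_obs();print(o['opening']*85.4,o['wrist_force'],o['torque'],tool()[0])"
```

```text
time_s: 18.68
eef_pos: [0.4736, 0.0427, 0.0208]
eef_rot: [0.0, -0.014, 1.0, 0.0]
wrist_force: [0.5, -0.3, -2.5]
opening: 0.278
23.783144348393638 [ 0.4544 -0.3257 -2.5329] [-0.0761  0.1316  0.0036] [0.4736 0.0427 0.0208]
```

```bash
python3 -m handwheel '[{"grip":1.5,"linear":[0.6,0,0],"rotation":[0,0,0]},{"grip":1.5,"linear":[1.2,0,0],"rotation":[0,0,0]},{"grip":1.5,"linear":[1.8,0,0],"rotation":[0,0,0]},{"grip":1.5,"linear":[2.4,0,0],"rotation":[0,0,0]},{"grip":1.5,"linear":[3,0,0],"rotation":[0,0,0]},{"grip":1.5,"linear":[3.6,0,0],"rotation":[0,0,0]},{"grip":1.5,"linear":[4.2,0,0],"rotation":[0,0,0]},{"grip":1.5,"linear":[4.8,0,0],"rotation":[0,0,0]},{"grip":1.5,"linear":[5.2,0,0],"rotation":[0,0,0]},{"grip":1.5,"linear":[5.2,0,0],"rotation":[0,0,0]},{"grip":1.5,"linear":[5.2,0,0],"rotation":[0,0,0]}]'; python3 -c "
from h import *
o=status.get_obs();print(o['opening']*85.4,o['wrist_force'],o['torque'],tool()[0]);im,_=snap('side','d15');crop(im,220,180,470,360,3,'d15c')"
```

```text
time_s: 19.6
eef_pos: [0.4221, 0.0412, 0.0207]
eef_rot: [0.0, -0.014, 1.0, -0.0]
wrist_force: [0.5, -0.1, -3.2]
opening: 0.273
23.289730478455287 [ 0.4567 -0.0603 -3.1668] [ 0.0249  0.2868 -0.0222] [0.4221 0.0412 0.0207]
```

View pics/d15c.png

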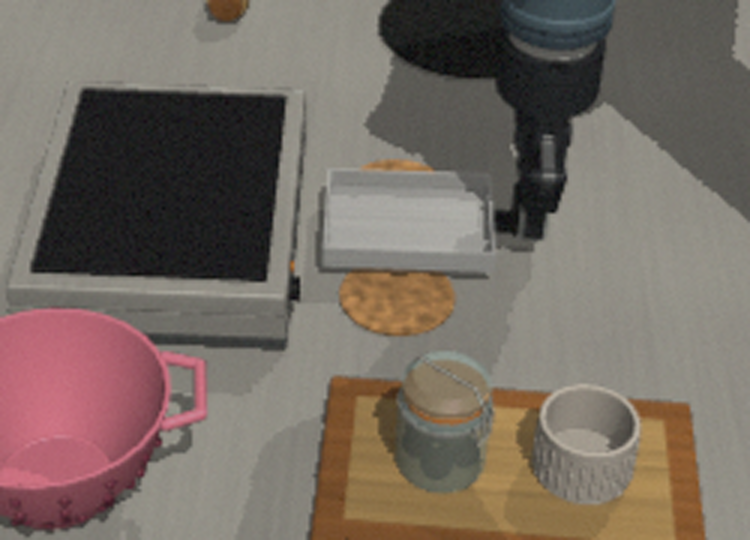

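```bash
python3 -m handwheel '[{"grip":1.5,"linear":[0,0,-0.7],"rotation":[0,0,0]},{"grip":1.5,"linear":[0,0,-1.5],"rotation":[0,0,0]},{"grip":1.5,"linear":[0,0,-2.4],"rotation":[0,0,0]},{"grip":1.5,"linear":[0,0,-3.2],"rotation":[0,0,0]},{"grip":1.5,"linear":[0,0,-4],"rotation":[0,0,0]},{"grip":1.5,"linear":[0,0,-4],"rotation":[0,0,0]},{"grip":1.5,"linear":[0,0,-4],"rotation":[0,0,0]}]'; python3 -c "
from h import *
goal([.3707,-.2766,.060],1.6)"
```

```text
time_s: 20.23
eef_pos: [0.4229, 0.0411, 0.0615]
eef_rot: [0.001, -0.014, 1.0, -0.0]
wrist_force: [-0.4, -0.2, -3.4]
opening: 0.273
linear [  6.08 -31.62   0.15] rot [-0.03  0.12 -0.03]
```

```bash
python3 -m handwheel '[{"grip":1.5,"linear":[0.3,-1.5,0],"rotation":[0,0,0]},{"grip":1.5,"linear":[0.7,-3.5,0],"rotation":[0,0,0]},{"grip":1.5,"linear":[1.1,-5.5,0],"rotation":[0,0,0]},{"grip":1.5,"linear":[1.5,-7.5,0],"rotation":[0,0,0]},{"grip":1.5,"linear":[1.9,-9.5,0],"rotation":[0,0,0]},{"grip":1.5,"linear":[2.3,-11.5,0],"rotation":[0,0,0]},{"grip":1.5,"linear":[2.7,-13.5,0],"rotation":[0,0,0]},{"grip":1.5,"linear":[3.1,-15.5,0],"rotation":[0,0,0]},{"grip":1.5,"linear":[3.5,-17.5,0],"rotation":[0,0,0]},{"grip":1.5,"linear":[3.9,-19.5,0],"rotation":[0,0,0]},{"grip":1.5,"linear":[4.3,-21.5,0],"rotation":[0,0,0]},{"grip":1.5,"linear":[4.7,-23.5,0],"rotation":[0,0,0]}]'; python3 -c "
from h import *
goal([.3707,-.2766,.060],1.6)"
```

```text
time_s: 21.23
eef_pos: [0.3809, -0.1957, 0.0602]
eef_rot: [-0.0, -0.014, 1.0, 0.0]
wrist_force: [-0.1, -0.4, -4.1]
opening: 0.273
linear [ 1.24 -8.06  0.02] rot [ 0.03 -0.04 -0.04]
```

```bash
python3 -m handwheel '[{"grip":1.5,"linear":[0.3,-2,0],"rotation":[0,0,0]},{"grip":1.5,"linear":[0.6,-4,0],"rotation":[0,0,0]},{"grip":1.5,"linear":[0.9,-6,0],"rotation":[0,0,0]},{"grip":1.5,"linear":[1.2,-7.4,0],"rotation":[0,0,0]},{"grip":1.5,"linear":[1.3,-8.1,0],"rotation":[0,0,0]},{"grip":1.5,"linear":[1.3,-8.1,0],"rotation":[0,0,0]},{"grip":1.5,"linear":[1.3,-8.1,0],"rotation":[0,0,0]},{"grip":1.5,"linear":[1.3,-8.1,0],"rotation":[0,0,0]}]'; python3 -c "
from h import *
goal([.3707,-.2766,.0235],1.6);im,_=snap('side','d16');crop(im,280,130,480,250,4,'d16c');im,_=snap('scene','s16');crop(im,80,200,280,350,4,'s16c')"
```

```text
time_s: 21.9
eef_pos: [0.3705, -0.275, 0.0602]
eef_rot: [-0.0, -0.014, 1.0, 0.001]
wrist_force: [0.4, 0.9, -3.3]
opening: 0.27
linear [-0.01 -0.16  3.67] rot [ 0.07 -0.04 -0.01]
```

View pics/s16c.png

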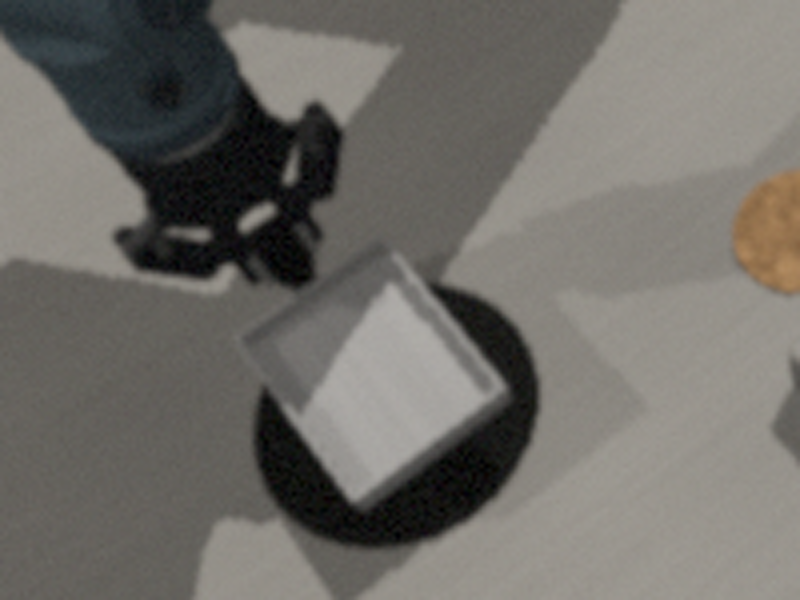

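View pics/d16c.png

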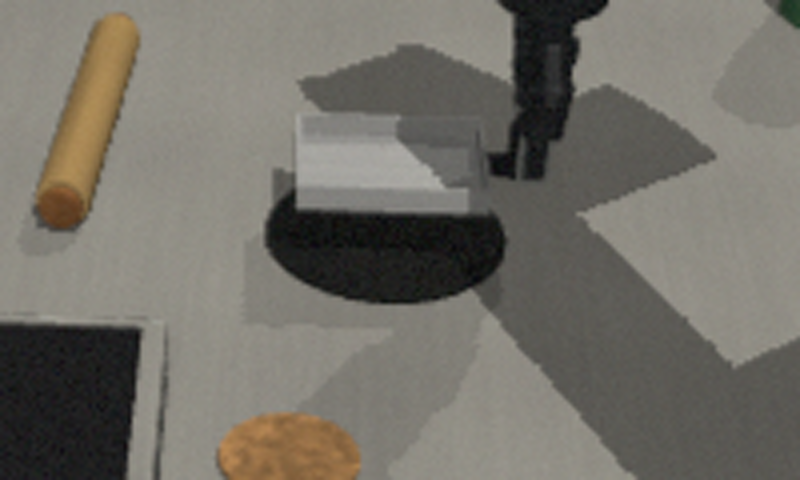

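```bash
python3 -c "
from h import *
a=on('scene',173.75,292.7,.072)-on('scene',178.7,303.7,.006);b=on('side',376.5,168.2,.072)-on('side',376,189.2,.006)
print(a,b)
print([proj('scene',[.3702,-.275,.055])])"
python3 -m handwheel '[{"grip":1.5,"linear":[0,-0.2,1],"rotation":[0,0,0]},{"grip":1.5,"linear":[0,-0.2,2],"rotation":[0,0,0]},{"grip":1.5,"linear":[0,-0.2,2.7],"rotation":[0,0,0]},{"grip":1.5,"linear":[0,-0.2,3.4],"rotation":[0,0,0]},{"grip":1.5,"linear":[0,-0.2,3.4],"rotation":[0,0,0]},{"grip":1.5,"linear":[0,-0.2,3.4],"rotation":[0,0,0]},{"grip":1.5,"linear":[0,-0.2,3.4],"rotation":[0,0,0]}]'; python3 -c "
from h import *
o=status.get_obs();print(o['wrist_force'],o['torque']);im,_=snap('side','d17');crop(im,280,130,480,250,4,'d17c');im,_=snap('scene','s17');crop(im,80,200,280,350,4,'s17c')"
```

```text
[0.0045 0.006  0.066 ] [ 0.0033 -0.0019  0.066 ]
[array([152.4774, 265.2588])]
time_s: 22.58
eef_pos: [0.3709, -0.2783, 0.0266]
eef_rot: [-0.0, -0.014, 1.0, 0.0]
wrist_force: [0.3, -0.7, -2.8]
opening: 0.27
[ 0.302  -0.7447 -2.8035] [-0.0101  0.2082 -0.0115]
```

View pics/s17c.png

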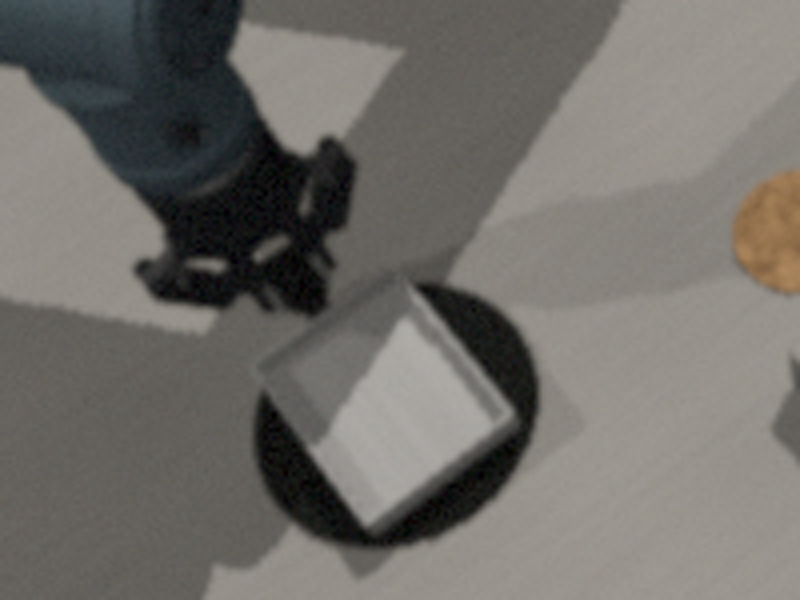

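View pics/d17c.png

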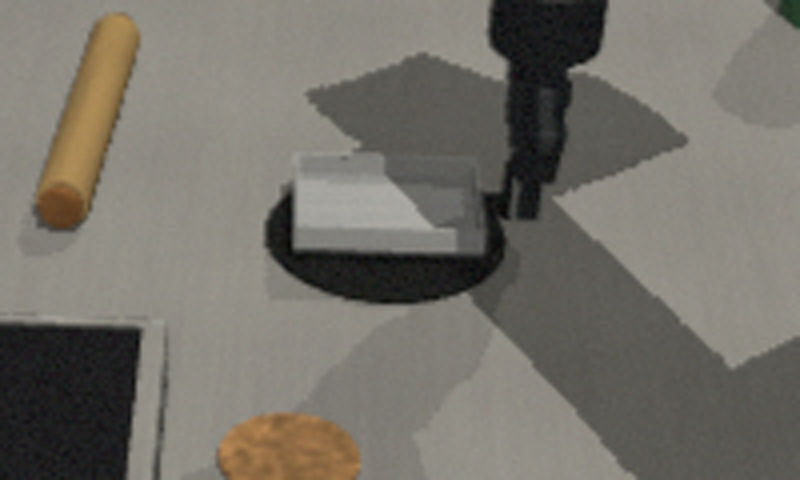

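```bash
python3 -m handwheel '[{"grip":1.5,"linear":[0.2,0.1,0.4],"rotation":[0,0,0]},{"grip":1.5,"linear":[0.2,0.1,0.8],"rotation":[0,0,0]},{"grip":1.5,"linear":[0.2,0.1,1.1],"rotation":[0,0,0]},{"grip":1.5,"linear":[0.2,0.1,1.1],"rotation":[0,0,0]},{"grip":1.5,"linear":[0.2,0.1,1.1],"rotation":[0,0,0]},{"grip":1.5,"linear":[0.2,0.1,1.1],"rotation":[0,0,0]}]'; python3 -c "
from h import *
o=status.get_obs();print(o['wrist_force'],o['torque'],tool()[0])"
```

```text
time_s: 23.18
eef_pos: [0.3688, -0.2774, 0.0156]
eef_rot: [0.0, -0.014, 1.0, 0.0]
wrist_force: [-1.0, -0.2, -2.3]
opening: 0.272
[-1.0112 -0.1704 -2.3062] [-0.002   0.2397  0.0142] [ 0.3688 -0.2774  0.0156]
```

```bash
python3 -m handwheel '[{"grip":1.5,"linear":[0,0,0.1],"rotation":[0,0,0]},{"grip":1.5,"linear":[0,0,0.2],"rotation":[0,0,0]},{"grip":1.5,"linear":[0,0,0.2],"rotation":[0,0,0]},{"grip":1.5,"linear":[0,0,0.2],"rotation":[0,0,0]}]'; python3 -c "
from h import *
o=status.get_obs();print(o['wrist_force'],o['torque'],tool()[0])"
```

```text
time_s: 23.52
eef_pos: [0.3688, -0.2773, 0.0136]
eef_rot: [-0.0, -0.014, 1.0, 0.0]
wrist_force: [0.3, -0.1, -3.5]
opening: 0.278
[ 0.3146 -0.05   -3.4652] [-0.0047  0.2219 -0.0323] [ 0.3688 -0.2773  0.0136]
```

```bash
python3 -m handwheel '[{"grip":1.5,"linear":[0,0,0.1],"rotation":[0,0,0]},{"grip":1.5,"linear":[0,0,0.15],"rotation":[0,0,0]},{"grip":1.5,"linear":[0,0,0.15],"rotation":[0,0,0]},{"grip":1.5,"linear":[0,0,0.15],"rotation":[0,0,0]}]'; python3 -c "
from h import *
o=status.get_obs();print(o['wrist_force'],o['torque'],tool()[0])"
```

```text
time_s: 23.85
eef_pos: [0.3689, -0.2774, 0.0123]
eef_rot: [0.0, -0.014, 1.0, -0.0]
wrist_force: [-0.5, 0.6, -0.3]
opening: 0.269
[-0.5254  0.5743 -0.3032] [-0.0076  0.0904  0.015 ] [ 0.3689 -0.2774  0.0123]
```

```bash
python3 -m handwheel '[{"grip":5.5,"linear":[0,0,0.03],"rotation":[0,0,0]},{"grip":5.5,"linear":[0,0,0],"rotation":[0,0,0]},{"grip":5.5,"linear":[0,0,0],"rotation":[0,0,0]},{"grip":5.5,"linear":[0,0,0],"rotation":[0,0,0]},{"grip":5.5,"linear":[0,0,0],"rotation":[0,0,0]},{"grip":5.5,"linear":[0,0,-2],"rotation":[0,0,0]},{"grip":5.5,"linear":[0,0,-5],"rotation":[0,0,0]},{"grip":5.5,"linear":[0,0,-9],"rotation":[0,0,0]},{"grip":5.5,"linear":[0,0,-13],"rotation":[0,0,0]},{"grip":5.5,"linear":[0,0,-17],"rotation":[0,0,0]},{"grip":5.5,"linear":[0,0,-17],"rotation":[0,0,0]},{"grip":5.5,"linear":[0,0,-17],"rotation":[0,0,0]}]'; python3 -c "
from h import *
im,_=snap('side','d18');crop(im,280,130,480,250,4,'d18c');im,_=snap('scene','s18');crop(im,80,200,280,350,4,'s18c');snap('wrist','w18');print(tool()[0])"
```

```text
time_s: 24.85
eef_pos: [0.3701, -0.2789, 0.185]
eef_rot: [0.002, -0.014, 1.0, -0.003]
wrist_force: [-0.1, -0.7, -0.6]
opening: 0.641
[ 0.3681 -0.2764  0.1806]
```

View pics/s18c.png

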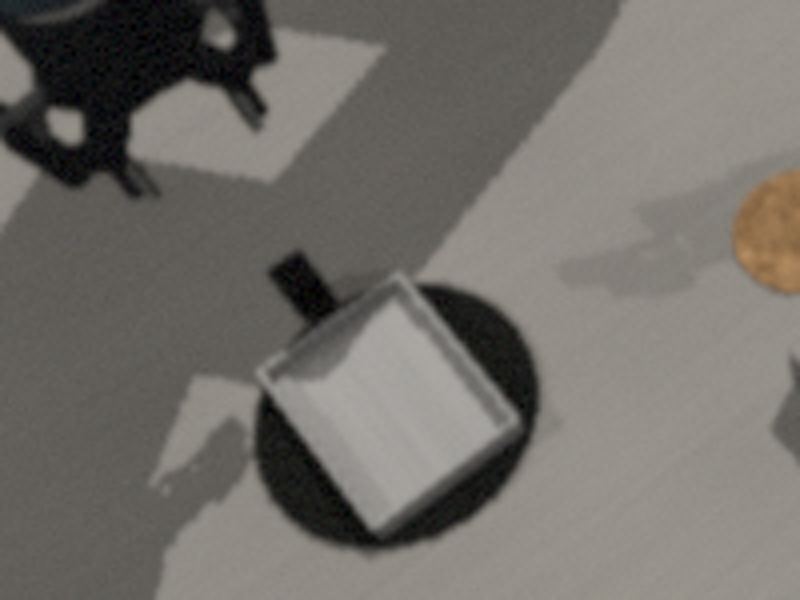

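View pics/d18c.png

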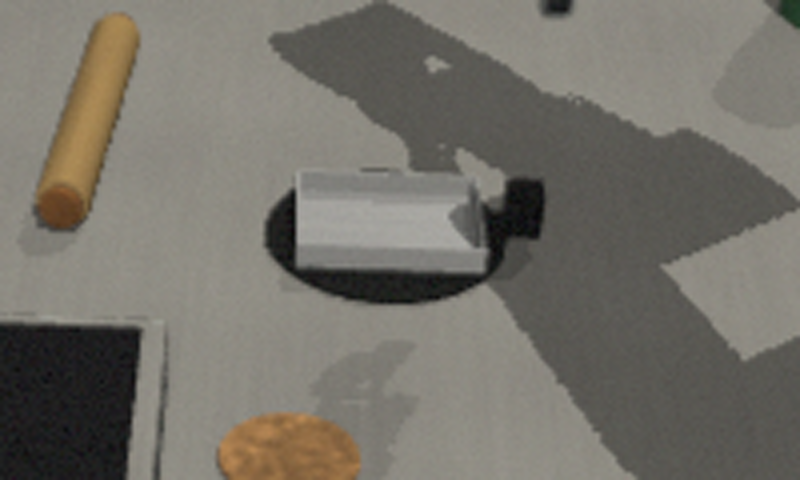

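View pics/w18.png

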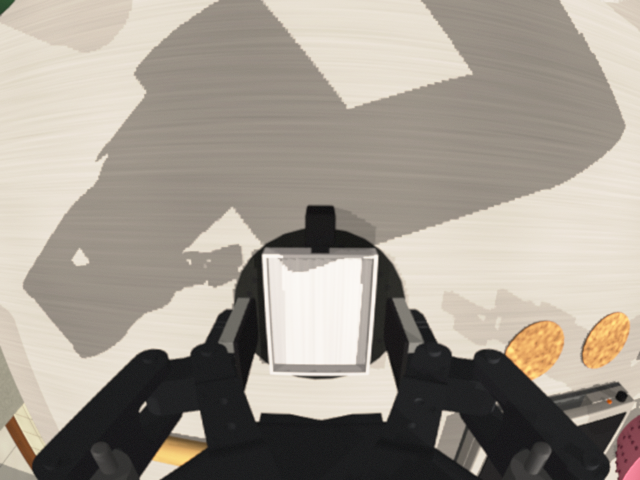

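```bash
python3 -c "
from h import *
C=[(264,252),(379,253),(372,376),(273,373)]
P=np.array([on('wrist',*c,.024) for c in C]);print(P,P.mean(0))
S=np.array([(400,272),(522,422),(378,535),(258,372)])/4+[80,200]
P=np.array([on('scene',*c,.024) for c in S]);print(P.mean(0)-on('scene',178.7,303.7,.006))
S=np.array([(297,172),(478,178),(488,250),(297,245)])/4+[280,130]
P=np.array([on('side',*c,.024) for c in S]);print(P.mean(0)-on('side',376,189.2,.006))
goal([.397,.286,.185],1.6)"
```

```text
[[ 0.3965 -0.3241  0.024 ]
 [ 0.3949 -0.2249  0.024 ]
 [ 0.5282 -0.2194  0.024 ]
 [ 0.5266 -0.3199  0.024 ]] [ 0.4615 -0.272   0.024 ]
[-0.0021  0.0033  0.018 ]
[-0.0029 -0.0061  0.018 ]
linear [-4.42 56.14 -0.32] rot [ 0.13 -0.09 -0.03]
```

```bash
python3 -m handwheel '[{"grip":8.5,"linear":[-4.4,3,0],"rotation":[0,0,0]},{"grip":8.5,"linear":[-4.4,6.5,0],"rotation":[0,0,0]},{"grip":8.5,"linear":[-4.4,10,0],"rotation":[0,0,0]},{"grip":8.5,"linear":[-4.4,14,0],"rotation":[0,0,0]},{"grip":8.5,"linear":[-4.4,18,0],"rotation":[0,0,0]},{"grip":8.5,"linear":[-4.4,22,0],"rotation":[0,0,0]},{"grip":8.5,"linear":[-4.4,26,0],"rotation":[0,0,0]},{"grip":8.5,"linear":[-4.4,30,0],"rotation":[0,0,0]},{"grip":8.5,"linear":[-4.4,34,0],"rotation":[0,0,0]},{"grip":8.5,"linear":[-4.4,38,0],"rotation":[0,0,0]},{"grip":8.5,"linear":[-4.4,41,0],"rotation":[0,0,0]},{"grip":8.5,"linear":[-4.4,43,0],"rotation":[0,0,0]}]'; python3 -c "
from h import *
goal([.397,.286,.15],1.6)"
```

```text
time_s: 26.0
eef_pos: [0.399, 0.1564, 0.1802]
eef_rot: [-0.002, -0.015, 1.0, 0.0]
wrist_force: [0.1, -0.2, -0.1]
opening: 0.994
linear [-0.19 12.96  3.02] rot [ 0.02 -0.23  0.1 ]
```

```bash
python3 -m handwheel '[{"grip":8.5,"linear":[-0.1,3,0],"rotation":[0,0,0]},{"grip":8.5,"linear":[-0.1,6,0.5],"rotation":[0,0,0]},{"grip":8.5,"linear":[-0.1,9,1],"rotation":[0,0,0]},{"grip":8.5,"linear":[-0.1,11.5,2],"rotation":[0,0,0]},{"grip":8.5,"linear":[-0.1,13,3],"rotation":[0,0,0]},{"grip":8.5,"linear":[-0.1,13,3],"rotation":[0,0,0]},{"grip":8.5,"linear":[-0.1,13,3],"rotation":[0,0,0]},{"grip":8.5,"linear":[-0.1,13,3],"rotation":[0,0,0]},{"grip":8.5,"linear":[-0.1,13,3],"rotation":[0,0,0]}]'; python3 -c "
from h import *
snap('wrist','w19');goal([.3965,.2858,.028],1.6);im=cv2.imread('pics/w19.png')
w=cv2.inRange(cv2.cvtColor(im,cv2.COLOR_BGR2HSV),(0,0,215),(180,40,255))[190:300,260:380];cv2.imwrite('pics/m19.png',w)"
```

```text
time_s: 26.75
eef_pos: [0.3986, 0.2828, 0.152]
eef_rot: [-0.0, -0.013, 1.0, -0.0]
wrist_force: [0.1, 0.2, 0.2]
opening: 0.996
linear [ 0.22  0.3  12.43] rot [-0.01  0.01 -0.11]
```

View pics/w19.png

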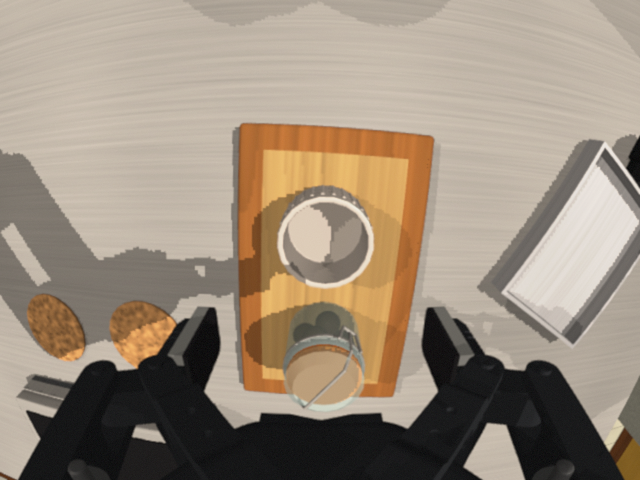

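Ramekin at (326,241), undisturbed; the residual offset is +0.3 cm in tool y, +0.2 in x.

```bash
python3 -m handwheel '[{"grip":8.5,"linear":[0.2,0.3,3],"rotation":[0,0,0]},{"grip":8.5,"linear":[0.2,0.3,6],"rotation":[0,0,0]},{"grip":8.5,"linear":[0.2,0.3,9],"rotation":[0,0,0]},{"grip":8.5,"linear":[0.2,0.3,11],"rotation":[0,0,0]},{"grip":8.5,"linear":[0.2,0.3,12.4],"rotation":[0,0,0]},{"grip":8.5,"linear":[0.2,0.3,12.4],"rotation":[0,0,0]},{"grip":8.5,"linear":[0.2,0.3,12.4],"rotation":[0,0,0]},{"grip":8.5,"linear":[0.2,0.3,12.4],"rotation":[0,0,0]},{"grip":8.5,"linear":[0.2,0.3,12.4],"rotation":[0,0,0]}]'; python3 -c "
from h import *
snap('wrist','w20');goal([.3965,.2858,.028],1.6)"
```

```text
time_s: 27.55
eef_pos: [0.3978, 0.2869, 0.0297]
eef_rot: [0.001, -0.013, 1.0, 0.001]
wrist_force: [0.2, 0.4, -0.2]
opening: 0.999
linear [ 0.11 -0.12  0.16] rot [ 0.06  0.15 -0.05]
```

View pics/w20.png

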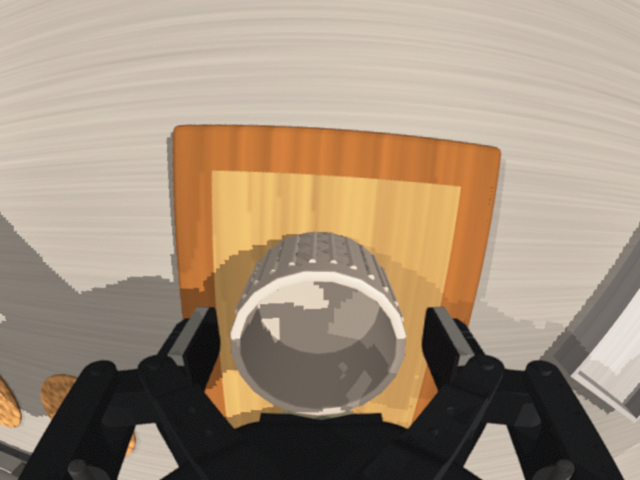

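Ramekin between the fingers (rim 233–407). Close and lift.

```bash
python3 -m handwheel '[{"grip":6.8,"linear":[0,-0.1,0.1],"rotation":[0,0,0]},{"grip":5,"linear":[0,-0.1,0.1],"rotation":[0,0,0]},{"grip":5,"linear":[0,-0.1,0.1],"rotation":[0,0,0]},{"grip":5,"linear":[0,-0.1,0.1],"rotation":[0,0,0]},{"grip":5,"linear":[0,-0.1,0.1],"rotation":[0,0,0]},{"grip":5,"linear":[0,-0.1,0.1],"rotation":[0,0,0]},{"grip":5,"linear":[0,-0.1,0.1],"rotation":[0,0,0]},{"grip":5,"linear":[0,-0.1,0.1],"rotation":[0,0,0]}]'; python3 -m handwheel '[{"grip":5,"linear":[0,0,-2.5],"rotation":[0,0,0]},{"grip":5,"linear":[0,0,-5],"rotation":[0,0,0]},{"grip":5,"linear":[0,0,-7.5],"rotation":[0,0,0]},{"grip":5,"linear":[0,0,-9],"rotation":[0,0,0]},{"grip":5,"linear":[0,0,-9],"rotation":[0,0,0]},{"grip":5,"linear":[0,0,-9],"rotation":[0,0,0]}]';python3 -c "
from h import *
snap('wrist','w21');goal([.526,-.0167,.118],1.6)"
```

```text
time_s: 28.27
eef_pos: [0.397, 0.2858, 0.0285]
eef_rot: [0.001, -0.014, 1.0, 0.0]
wrist_force: [-2.8, -2.7, 10.3]
opening: 0.752
time_s: 28.77
eef_pos: [0.3968, 0.2858, 0.1176]
eef_rot: [0.001, -0.014, 1.0, 0.0]
wrist_force: [0.6, -0.0, -2.2]
opening: 0.752
linear [-12.18 -30.56  -0.16] rot [-0.02 -0.04 -0.03]
```

View pics/w21.png

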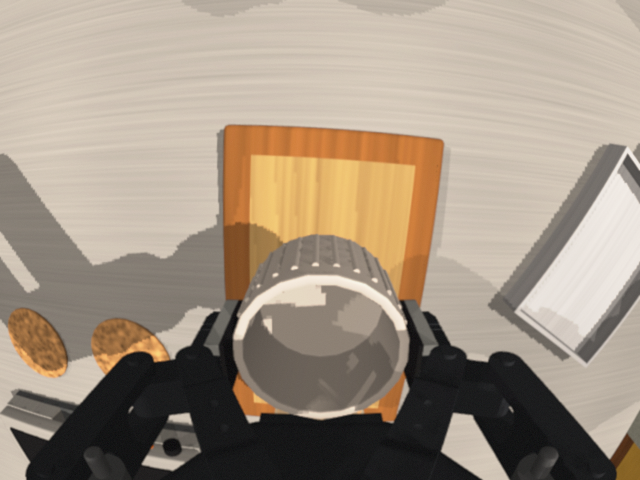

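```bash
python3 -m handwheel '[{"grip":5,"linear":[0,-3,0],"rotation":[0,0,0]},{"grip":5,"linear":[0,-6.5,0],"rotation":[0,0,0]},{"grip":5,"linear":[0,-10,0],"rotation":[0,0,0]},{"grip":5,"linear":[-1,-13.5,0],"rotation":[0,0,0]},{"grip":5,"linear":[-2.5,-16.5,0],"rotation":[0,0,0]},{"grip":5,"linear":[-4.5,-19.5,0],"rotation":[0,0,0]},{"grip":5,"linear":[-6.5,-22.5,0],"rotation":[0,0,0]},{"grip":5,"linear":[-8.5,-25.5,0],"rotation":[0,0,0]},{"grip":5,"linear":[-10.5,-28,0],"rotation":[0,0,0]},{"grip":5,"linear":[-12.2,-30.5,0],"rotation":[0,0,0]},{"grip":5,"linear":[-12.2,-30.5,0],"rotation":[0,0,0]},{"grip":5,"linear":[-12.2,-30.5,0],"rotation":[0,0,0]}]'; python3 -m handwheel '[{"grip":5,"linear":[0,0,2.5],"rotation":[0,0,0]},{"grip":5,"linear":[0,0,5],"rotation":[0,0,0]},{"grip":5,"linear":[0,0,7.5],"rotation":[0,0,0]},{"grip":5,"linear":[0,0,8.5],"rotation":[0,0,0]},{"grip":5,"linear":[0,0,8.5],"rotation":[0,0,0]},{"grip":5,"linear":[0,0,8.5],"rotation":[0,0,0]},{"grip":5,"linear":[0,0,8.5],"rotation":[0,0,0]}]';python3 -c "
from h import *
snap('wrist','w22');goal([.526,-.0167,.0175],1.6)"
```

```text
time_s: 29.82
eef_pos: [0.526, -0.017, 0.115]
eef_rot: [-0.002, -0.012, 1.0, 0.0]
wrist_force: [-0.8, -0.0, -2.2]
opening: 0.751
time_s: 30.4
eef_pos: [0.5274, -0.0157, 0.0332]
eef_rot: [0.001, -0.014, 1.0, -0.0]
wrist_force: [-0.3, -0.1, -1.3]
opening: 0.748
linear [ 0.19 -0.08  1.61] rot [-0.04  0.14 -0.01]
```

View pics/w22.png

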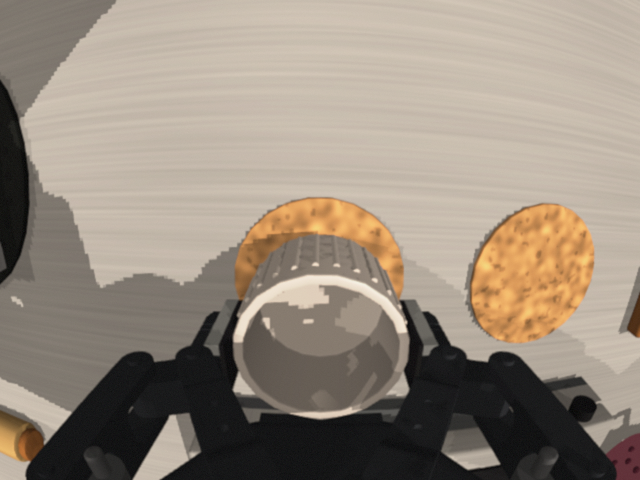

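```bash
python3 -m handwheel '[{"grip":5,"linear":[0.1,-0.1,0.6],"rotation":[0,0,0]},{"grip":5,"linear":[0.1,-0.1,1.2],"rotation":[0,0,0]},{"grip":5,"linear":[0.1,-0.1,1.5],"rotation":[0,0,0]},{"grip":5,"linear":[0.1,-0.1,1.5],"rotation":[0,0,0]},{"grip":5,"linear":[0.1,-0.1,1.5],"rotation":[0,0,0]}]';python3 -m handwheel '[{"grip":5,"linear":[0,0,0.1],"rotation":[0,0,0]},{"grip":5,"linear":[0,0,0.1],"rotation":[0,0,0]},{"grip":5,"linear":[0,0,0.1],"rotation":[0,0,0]}]'
```

```text
time_s: 30.87
eef_pos: [0.5257, -0.017, 0.0176]
eef_rot: [-0.0, -0.014, 1.0, -0.0]
wrist_force: [-2.7, 0.3, 4.1]
opening: 0.748
time_s: 31.12
eef_pos: [0.5258, -0.017, 0.0175]
eef_rot: [-0.0, -0.014, 1.0, -0.0]
wrist_force: [-7.5, 0.8, 15.1]
opening: 0.752
```

Seated on the coaster. Release, lift, move over the jar.

```bash
python3 -m handwheel '[{"grip":8.5,"linear":[0,0,-0.1],"rotation":[0,0,0]},{"grip":8.5,"linear":[0,0,-0.1],"rotation":[0,0,0]},{"grip":8.5,"linear":[0,0,-0.1],"rotation":[0,0,0]},{"grip":8.5,"linear":[0,0,-0.1],"rotation":[0,0,0]},{"grip":8.5,"linear":[0,0,-0.1],"rotation":[0,0,0]},{"grip":8.5,"linear":[0,0,-0.1],"rotation":[0,0,0]},{"grip":8.5,"linear":[0,0,-3],"rotation":[0,0,0]},{"grip":8.5,"linear":[0,0,-6],"rotation":[0,0,0]},{"grip":8.5,"linear":[0,0,-9],"rotation":[0,0,0]},{"grip":8.5,"linear":[0,0,-12],"rotation":[0,0,0]},{"grip":8.5,"linear":[0,0,-14],"rotation":[0,0,0]},{"grip":8.5,"linear":[0,0,-14],"rotation":[0,0,0]}]';python3 -m handwheel '[{"grip":8.5,"linear":[0,0,-14.3],"rotation":[0,0,0]},{"grip":8.5,"linear":[0,0,0],"rotation":[0,0,0]}]'; python3 -c "
from h import *
snap('wrist','w23');goal([.4886,.2872,.157],1.6)"
```

```text
time_s: 32.12
eef_pos: [0.5289, -0.0176, 0.1613]
eef_rot: [0.004, -0.014, 1.0, -0.001]
wrist_force: [1.2, 0.0, 0.8]
opening: 0.998
time_s: 32.28
eef_pos: [0.5342, -0.0188, 0.1697]
eef_rot: [0.011, -0.014, 1.0, -0.003]
wrist_force: [4.6, -0.7, 2.7]
opening: 0.996
linear [ 2.97 30.54 -0.3 ] rot [-0.06  0.21 -0.04]
```

View pics/w23.png

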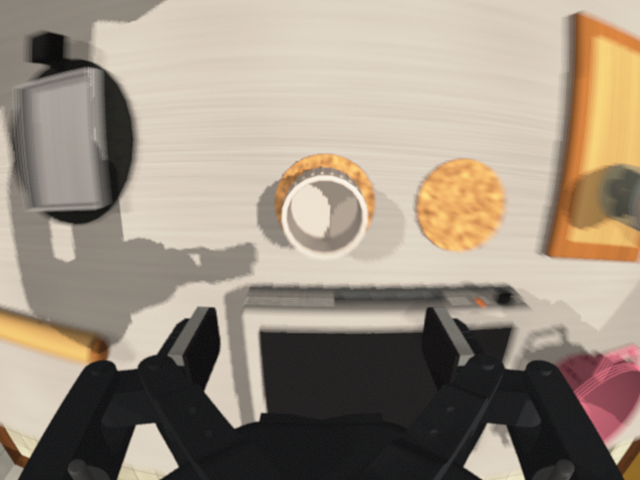

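```bash
python3 -m handwheel '[{"grip":8.5,"linear":[0.4,3,0],"rotation":[0,0,0]},{"grip":8.5,"linear":[0.8,7,0],"rotation":[0,0,0]},{"grip":8.5,"linear":[1.2,11,0],"rotation":[0,0,0]},{"grip":8.5,"linear":[1.6,15,0],"rotation":[0,0,0]},{"grip":8.5,"linear":[2,19,0],"rotation":[0,0,0]},{"grip":8.5,"linear":[2.4,23,0],"rotation":[0,0,0]},{"grip":8.5,"linear":[2.7,26.5,0],"rotation":[0,0,0]},{"grip":8.5,"linear":[2.9,29,0],"rotation":[0,0,0]},{"grip":8.5,"linear":[2.9,30.4,0],"rotation":[0,0,0]},{"grip":8.5,"linear":[2.9,30.4,0],"rotation":[0,0,0]},{"grip":8.5,"linear":[2.9,30.4,0],"rotation":[0,0,0]},{"grip":8.5,"linear":[2.9,30.4,0],"rotation":[0,0,0]}]'; python3 -c "
from h import *
snap('wrist','w24');goal([.4886,.2872,.037],1.6)"
```

```text
time_s: 33.33
eef_pos: [0.4884, 0.2849, 0.1555]
eef_rot: [-0.001, -0.013, 1.0, -0.0]
wrist_force: [0.4, 0.5, 0.3]
opening: 0.998
linear [-0.02  0.26 11.87] rot [-0.04 -0.05 -0.12]
```

View pics/w24.png

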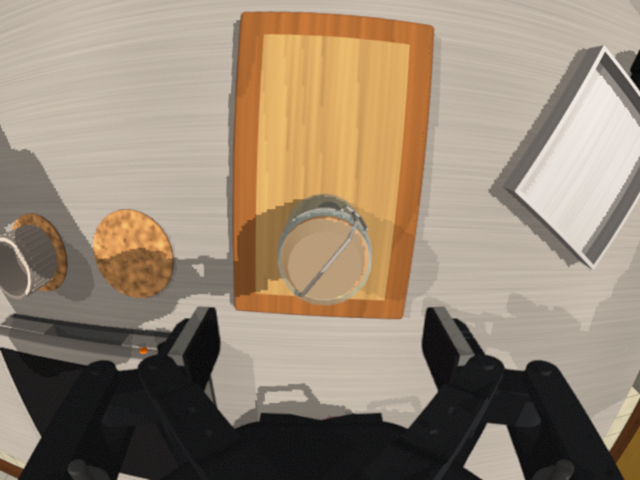

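```bash
python3 -m handwheel '[{"grip":8.5,"linear":[0,0.2,3],"rotation":[0,0,0]},{"grip":8.5,"linear":[0,0.2,6],"rotation":[0,0,0]},{"grip":8.5,"linear":[0,0.2,9],"rotation":[0,0,0]},{"grip":8.5,"linear":[0,0.2,11],"rotation":[0,0,0]},{"grip":8.5,"linear":[0,0.2,11.9],"rotation":[0,0,0]},{"grip":8.5,"linear":[0,0.2,11.9],"rotation":[0,0,0]},{"grip":8.5,"linear":[0,0.2,11.9],"rotation":[0,0,0]},{"grip":8.5,"linear":[0,0.2,11.9],"rotation":[0,0,0]}]'; python3 -c "
from h import *
goal([.4886,.2872,.037],1.6)"; python3 -m handwheel '[{"grip":6,"linear":[0,0,0],"rotation":[0,0,0]},{"grip":4,"linear":[0,0,0],"rotation":[0,0,0]},{"grip":4,"linear":[0,0,0],"rotation":[0,0,0]},{"grip":4,"linear":[0,0,0],"rotation":[0,0,0]},{"grip":4,"linear":[0,0,0],"rotation":[0,0,0]},{"grip":4,"linear":[0,0,0],"rotation":[0,0,0]},{"grip":4,"linear":[0,0,0],"rotation":[0,0,0]},{"grip":4,"linear":[0,0,0],"rotation":[0,0,0]}]';python3 -m handwheel '[{"grip":4,"linear":[0,0,-3],"rotation":[0,0,0]},{"grip":4,"linear":[0,0,-6],"rotation":[0,0,0]},{"grip":4,"linear":[0,0,-8],"rotation":[0,0,0]},{"grip":4,"linear":[0,0,-8],"rotation":[0,0,0]},{"grip":4,"linear":[0,0,-8],"rotation":[0,0,0]}]';python3 -c "
from h import *
snap('wrist','w25');goal([.5213,.1081,.116],1.6)"
```

```text
time_s: 34.05
eef_pos: [0.4899, 0.2882, 0.0389]
eef_rot: [0.001, -0.013, 1.0, 0.0]
wrist_force: [0.1, 0.1, 0.6]
opening: 0.995
linear [ 0.14 -0.09  0.19] rot [ 0.05  0.16 -0.08]
time_s: 34.72
eef_pos: [0.4898, 0.2885, 0.0391]
eef_rot: [0.002, -0.014, 1.0, 0.0]
wrist_force: [0.1, -1.9, 7.0]
opening: 0.685
time_s: 35.13
eef_pos: [0.4892, 0.2886, 0.1185]
eef_rot: [0.002, -0.014, 1.0, 0.0]
wrist_force: [-0.3, -0.3, -3.1]
opening: 0.682
linear [ -2.83 -18.09   0.08] rot [-0.   -0.01 -0.02]
```

View pics/w25.png

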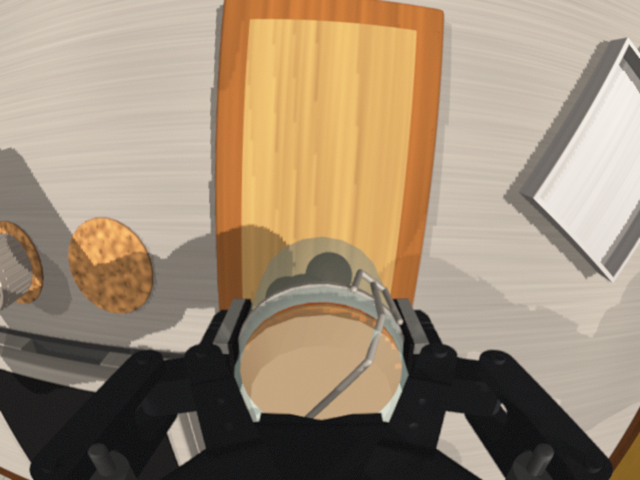

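```bash
python3 -m handwheel '[{"grip":4,"linear":[-0.5,-3,0],"rotation":[0,0,0]},{"grip":4,"linear":[-1,-6,0],"rotation":[0,0,0]},{"grip":4,"linear":[-1.4,-9,0],"rotation":[0,0,0]},{"grip":4,"linear":[-1.8,-12,0],"rotation":[0,0,0]},{"grip":4,"linear":[-2.3,-15,0],"rotation":[0,0,0]},{"grip":4,"linear":[-2.8,-17,0],"rotation":[0,0,0]},{"grip":4,"linear":[-2.8,-18,0],"rotation":[0,0,0]},{"grip":4,"linear":[-2.8,-18,0],"rotation":[0,0,0]},{"grip":4,"linear":[-2.8,-18,2.5],"rotation":[0,0,0]},{"grip":4,"linear":[-2.8,-18,5],"rotation":[0,0,0]},{"grip":4,"linear":[-2.8,-18,7],"rotation":[0,0,0]},{"grip":4,"linear":[-2.8,-18,7],"rotation":[0,0,0]}]'; python3 -m handwheel '[{"grip":4,"linear":[0,0,0],"rotation":[0,0,0]},{"grip":4,"linear":[0,0,0],"rotation":[0,0,0]}]';python3 -c "
from h import *
snap('wrist','w26');goal([.5218,.1085,.028],1.6)"
```

```text
time_s: 36.18
eef_pos: [0.5164, 0.1103, 0.0421]
eef_rot: [-0.005, -0.014, 1.0, 0.0]
wrist_force: [-1.0, 0.3, -4.0]
opening: 0.682
time_s: 36.35
eef_pos: [0.5215, 0.1098, 0.0477]
eef_rot: [0.0, -0.014, 1.0, 0.0]
wrist_force: [1.0, 0.2, -1.7]
opening: 0.684
linear [ 0.04 -0.11  2.03] rot [0.   0.11 0.01]
```

View pics/w26.png

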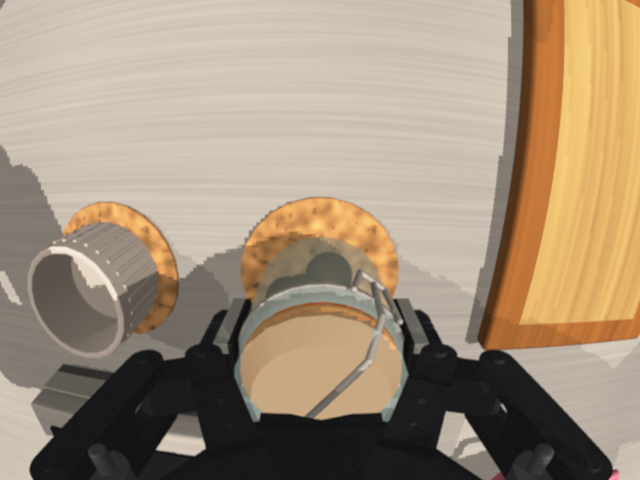

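```bash
python3 -m handwheel '[{"grip":4,"linear":[0,-0.1,0.7],"rotation":[0,0,0]},{"grip":4,"linear":[0,-0.1,1.4],"rotation":[0,0,0]},{"grip":4,"linear":[0,-0.1,1.8],"rotation":[0,0,0]},{"grip":4,"linear":[0,-0.1,1.8],"rotation":[0,0,0]},{"grip":4,"linear":[0,-0.1,1.8],"rotation":[0,0,0]}]';python3 -m handwheel '[{"grip":4,"linear":[0,0,0.15],"rotation":[0,0,0]},{"grip":4,"linear":[0,0,0.15],"rotation":[0,0,0]},{"grip":4,"linear":[0,0,0.15],"rotation":[0,0,0]}]'
```

```text
time_s: 36.82
eef_pos: [0.5211, 0.1079, 0.0289]
eef_rot: [-0.0, -0.014, 1.0, 0.0]
wrist_force: [0.3, -0.4, -2.3]
opening: 0.683
time_s: 37.07
eef_pos: [0.5215, 0.108, 0.0281]
eef_rot: [0.0, -0.014, 1.0, -0.0]
wrist_force: [-1.9, -0.3, 3.0]
opening: 0.679
```

Contact at the predicted height. Release, lift straight up.

```bash
python3 -m handwheel '[{"grip":8.5,"linear":[0,0,0],"rotation":[0,0,0]},{"grip":8.5,"linear":[0,0,0],"rotation":[0,0,0]},{"grip":8.5,"linear":[0,0,0],"rotation":[0,0,0]},{"grip":8.5,"linear":[0,0,0],"rotation":[0,0,0]},{"grip":8.5,"linear":[0,0,0],"rotation":[0,0,0]},{"grip":8.5,"linear":[0,0,0],"rotation":[0,0,0]},{"grip":8.5,"linear":[0,0,-3],"rotation":[0,0,0]},{"grip":8.5,"linear":[0,0,-6],"rotation":[0,0,0]},{"grip":8.5,"linear":[0,0,-9],"rotation":[0,0,0]},{"grip":8.5,"linear":[0,0,-12],"rotation":[0,0,0]},{"grip":8.5,"linear":[0,0,-15],"rotation":[0,0,0]},{"grip":8.5,"linear":[0,0,-18],"rotation":[0,0,0]}]';python3 -m handwheel '[{"grip":8.5,"linear":[0,-2,-4],"rotation":[0,0,0]},{"grip":8.5,"linear":[0,-4,-8],"rotation":[0,0,0]},{"grip":8.5,"linear":[0,-5.7,-12],"rotation":[0,0,0]},{"grip":8.5,"linear":[0,-5.7,-16],"rotation":[0,0,0]},{"grip":8.5,"linear":[0,-5.7,-19],"rotation":[0,0,0]},{"grip":8.5,"linear":[0,-5.7,-19],"rotation":[0,0,0]},{"grip":8.5,"linear":[0,-5.7,-19],"rotation":[0,0,0]},{"grip":8.5,"linear":[0,-5.7,-19],"rotation":[0,0,0]},{"grip":8.5,"linear":[0,-5.7,-19],"rotation":[0,0,0]},{"grip":8.5,"linear":[0,-5.7,-19],"rotation":[0,0,0]},{"grip":8.5,"linear":[0,-5.7,-19],"rotation":[0,0,0]}]'; python3 meas.py w27; python3 - <<'E'
from h import *
im=cv2.imread('pics/w27.png'); crop(im,200,120,440,260,3.3,'w27c'); im=snap('scene','s27')[0]; im=snap('side','d27')[0]
E
```

```text
time_s: 38.07
eef_pos: [0.521, 0.108, 0.2091]
eef_rot: [0.0, -0.014, 1.0, 0.0]
wrist_force: [0.4, 0.4, -0.3]
opening: 0.994
time_s: 38.98
eef_pos: [0.5224, 0.0512, 0.396]
eef_rot: [-0.001, -0.014, 1.0, 0.0]
wrist_force: [-0.5, -0.4, -0.5]
opening: 0.993
[0.5224 0.0512 0.396 ] [-0.9996 -0.0276  0.0028]
black@6 [ 235  256  161   64 9900] [314.4 287.4] mean [0.6923 0.0462] rect [694.5  46.3] [112.4 251.5] 1.7
orange@15 [  427    50   103   172 13999] [478.3 138.3] mean [0.4451 0.2851] rect [445.  288.1] [148.8 247.3] 88.1
orange@15 [246 153  58  58 650] [283.3 172. ] mean [ 0.5101 -0.0019] rect [518.1  -9.4] [82.7 66.1] 46.0
orange@15 [331 153  59  55 787] [353.2 170.7] mean [0.5055 0.0971] rect [513.6 103.4] [66.1 82.9] 30.3
orange@15 [  14  258  118   36 2161] [ 71.5 275.1] mean [ 0.6888 -0.403 ] rect [ 687.4 -414. ] [292.2  42.1] 86.3
cork@4 [  426    50   104   173 14423] [477.8 137.6] mean [0.4441 0.2892] rect [445.1 292.3] [154.4 253.1] 88.1
cork@4 [245 153  59  58 736] [283.  172.6] mean [ 0.5123 -0.0034] rect [520.4 -10.7] [85.5 70.6] 46.0
cork@4 [331 153  59  56 888] [353.7 171.2] mean [0.5075 0.099 ] rect [515.6 104.8] [69.8 86.1] 31.0
cork@4 [  14  257  121   37 2421] [ 74.4 275.2] mean [ 0.6938 -0.4054] rect [ 692.9 -419.5] [308.1  44.5] 86.4
pink@80 [ 447  279   81   41 2055] [486.5 304.4] mean [0.6835 0.3049] rect [675.2 314.3] [147.1  67.5] 87.5
```

View pics/w27.png

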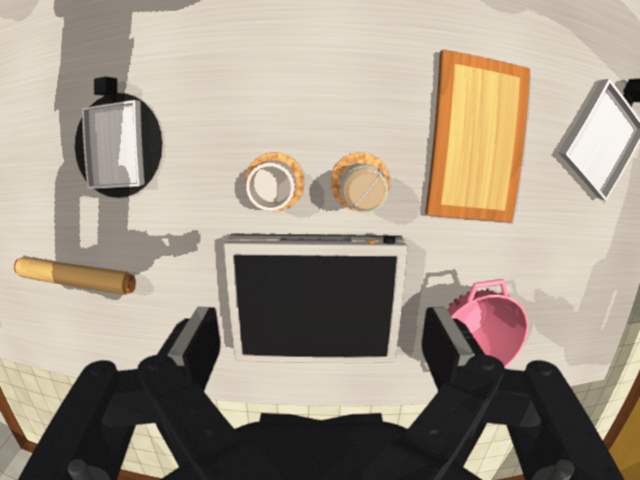

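View pics/d27.png

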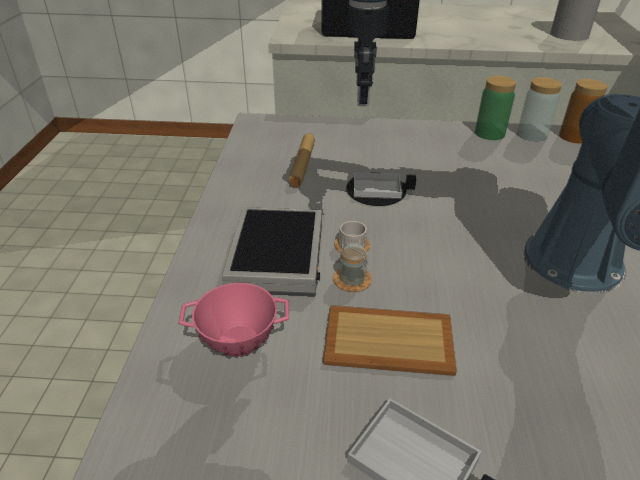

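View pics/w27c.png

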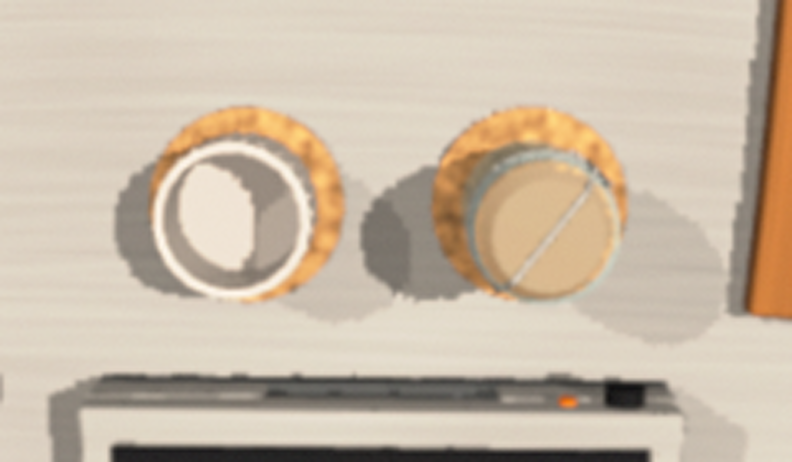

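```bash
python3 -c "
from h import *
P=np.array([on('wrist',*c,.024) for c in [(84,109),(140,101),(143,186),(88,190)]]);print(P.mean(0))
a=cv2.imread('pics/side0.png');b=cv2.imread('pics/d27.png')
print(status.get_obs()['dq']); print(ctrl.hand_in())"
```

```text
[ 0.4665 -0.2707  0.024 ]
[-0.0008 -0.0027 -0.0043  0.0011  0.0011  0.0015]
the job is handed in; nothing more can be done
None
```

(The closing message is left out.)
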